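Let the sample case lid down on a finger

ROBOT

A 7-joint arm with a two-finger parallel gripper is mounted at the origin on a cart in front of the work surface, level with it; the furniture and walls round the work are solid. World frame = base frame: x ahead of the robot, y to its left, z up, the work surface at z = 0. Lengths are in m, angles in rad, forces in N, time in s.
With the tool pointing down it reaches from about 0.4 to 0.85 m from the base axis. Payload 10.4 kg.
Tool frame: the origin (TCP) lies where the fingers leave the gripper's body, on its centre line; the fingertips stand 70 mm ahead of it and the grasp point (between the pads) lies r.grip_depth ahead of it (r.grip_depth is the distance from the TCP to the grasp point, in m); z points along the fingers, y is the direction in which the jaws open and shut (so a half turn about z gives the same grasp; the last joint's range is limited). The gripper opens to 87 mm and grips with 3 to 60 N. Pads are 19 mm wide; open, the fingers measure 117 mm over their backs; the gripper's body (75 mm by 190 mm) begins 51 mm behind the grasp point.
Start: joints at [-1.291, 0.332, -0.065, 1.46, 0.022, 1.35, -0.088], TCP at [0.186, 0.597, 0.292] pointing down, gripper open.
Joint ranges: [-2.6, 2.6], [-0.5, 2.12], [-1.47, 1.34], [0.16, 2.42], [-1.27, 4.41], [0.06, 2.06], [-2.6, 2.6]. Speed limits (rad/s): [2.22, 2.22, 2.79, 2.79, 3.14, 3.14, 3.14].

INTERFACE

Orientations are given as a unit quaternion [x, y, z, w].
In Python, from bench import monitor, viewer, workorder, nets, r gives the robot as it stands.
- The arm moves only by the tool drive_tool, never from a script. Its argument "plan" is a list of rows, each an object of numbers: "rx", "ry", "rz": the turn, a rotation vector about the tool's x, y, z in units of 360 degrees (1.0 is 360 degrees); "x", "y", "z": the shift along the tool's x, y, z in units of 1000 mm (1.0 is 1000 mm); "fingers": the opening, from 0 (shut) to 1 (fully open). In form: [{"rx": .., "ry": .., "rz": .., "x": .., "y": .., "z": .., "fingers": ..}, ...]. A call has 1 to 12 rows; each row is the pose to reach, as a shift and turn from the pose commanded when the call began, along the tool's axes at that moment, turning the shorter way round; what a row does not reach only later rows make up. A row lasts 1/8 s, in which the tool goes at most 62.5 mm and 10.7 degrees, less where a joint would pass 70% of its speed; a pose out of reach is approached as far as the arm can. A call with a number of a shift or a turn outside -1 to 1 is refused whole. A call with a gripper value outside its range is refused whole. The fingers move at their own pace and stop on an object; "squeeze" is the grip in N (left out, the last holds). Time passes only in rows, so rows that repeat a pose let the fingers close. It gives the time, the measured TCP pose, the force and the opening at its end, in the units of the state.
- monitor.read_state(): the state, without advancing time (a new reading comes with each control period).
- viewer.camera(name): name is "scene" or "side" or "wrist"; returns a dict with "color" (384x512x3 uint8, red, green, blue), "depth" (384x512 float32, m along the optical axis (not along the pixel's ray), 0 where there is no reading), "camera_matrix" (3x3 intrinsics, pixels), "D" ([k1, k2, p1, p2, k3] as OpenCV has them; the pictures are not rectified), "xyz" and "rotation" of the camera in the world. Camera axes: x right, y down, z forward; pixel columns grow to the right and rows downward; lengths in m; the calibration is good to about 2 mm. A picture is of the moment at which its call begins.
- workorder.close_job(): hands the job in, once; it reports no verdict.
Trained networks look in the newest picture that a camera, given by its name, has taken for a name from the list of things; names that differ only in an ending like _2 or _b are one class to them, and where a whole thing is asked for, a point or a joint stands for the part that bears it (a point fixed in the world has none). Each returns a list of dicts, best first, with "confidence" (0 to 1); they miss things now and then, are a little off and sometimes report something else, mostly with a low value. They report only what shows in the picture. A call takes as long as a camera call.
- nets.find_in(label, camera): "centre" ([x, y, z] in m, in world coordinates, good to about 4 mm: the middle of the surface that is visible of it).
- nets.regions_of(label, camera): "region" (384x512 bool, what is visible of it).
The state is a dict: "time": time; "joint_positions": joint angles; "joint_vel": joint speeds; "joint_torque": joint torques, N m; "ee_pos": TCP position; "eef_rot": TCP orientation; "ft_force": force on the tool from outside, world axes, zero at the start; "torque": the same for the moment, N m; "width": finger opening in m.
Only numpy, scipy, OpenCV 4.12 (cv2) and the standard library are available. Lean on these libraries where they do the work, as an engineer would, in place of code of your own. Each camera call takes 0.05 s, during which the arm holds its last target.

TASK

The lid of the grey sample case is held ajar by a small hinged prop rod under its front lip. With the gripper never gripping anything, put a finger under the lip, push the prop over sideways (it folds down to the case's left) without raising the lid, so that the lid comes down onto the back of the finger before it has fallen half way; then lower it on the finger all the way shut without letting it drop, and draw clear. Leave the vials in the case and everything round it where they are.

Things in the scene. Friction and masses are not known exactly. Their poses are not given: they have to be found in the camera images.
- case: grey open case, fixed, 140 mm deep (x), 190 wide (y), 80 high; origin at the centre of its underside; x points from its front (prop side, facing the robot and its right) to its hinge at the back, y to its left, z up. A bracket 30 mm wide for the prop juts 12 mm from the front wall at y = -10 mm, top 76 mm up. A tall fixed water bath stands to the right, its near corner 0.45 m ahead of the robot
- lid (a joint): angle of the white lid about the level hinge along the case's back rim: 0 is fully shut, grows as it opens; starts propped at about 0.45 rad. Swings freely and falls fast if not carried. Lid 0.18 to 0.33 kg
- lid_hinge (a point): on the lid's hinge axis, in the middle of the case's width, 70 mm behind the case's centre and 82 mm above the worktop; its axes turn with the lid: x runs from the free edge to the hinge in the plane of the lid, y along the hinge to the case's left
- lip_edge (a point): middle of the lid's free front edge. The lid is a plate 6 mm thick whose underside passes through the hinge axis; in front it has a lip 120 mm wide that overhangs the case's front wall by 50 mm when shut, ending in a round bead of 4 mm radius along y; this point is on the bead's axis, 190 mm from the hinge and 3 mm above the plane of the lid's underside. Axes as lid_hinge
- prop (a joint): angle of the prop rod about its pivot: 0 is upright (it starts leaning 0.05 rad past upright against a stop, to the case's right), grows as its tip is pushed to the case's left (+y of the case), about 1.55 is folded down flat. Turns freely; falls on down by its own weight once past upright and unloaded; a push of 1 to 3 N at its upper half tips it under the lid's weight
- prop_tip (a point): centre of the round rubber tip (radius 5 mm) of the steel prop rod (radius 3 mm, 82 mm from pivot to this point). The pivot is at x = -87, y = -10, z = 70 mm in the case's frame; at the start the tip carries the lip from below, 17 mm in front of the case's front wall
- vial_1: white vial, 22 mm wide, 54 mm high, standing loose in the case; origin at its underside
- vial_2: white vial, 22 mm wide, 54 mm high, standing loose in the case; origin at its underside
- vial_3: white vial, 22 mm wide, 54 mm high, standing loose in the case; origin at its underside
- timer: white bench timer, 66x66x17 mm, lying loose; bystander; origin at the centre of its underside
- reservoir: white open trough, 46x112x28 mm, loose; bystander; origin at the centre of its underside
- marker_1: black marker pen, 12x133x14 mm, lying loose; bystander; origin at the centre of its underside
- beaker_2: clear beaker, 52 mm wide, 66 mm high; bystander; origin at the centre of its underside
- tube_rack_micro: low rack of small tubes, 68x128x47 mm, behind the case; bystander; origin at the centre of its underside

How it is judged:
By the outcome, as a careful person would: the job done as asked, in the order asked, and still so for the second after the job is handed in, with the robot touching nothing.
It also fails if it takes over 45 s, if anything falls off the work surface, if the arm or the gripper's body presses on something with over 40 N, if the wrist force passes 120 N, or if a joint passes its speed limit or range.

## Working session

There is one attempt and no reset: what is moved stays moved. The work goes in short steps, Python scripts to look and compute and a tool call to move; the robot and the scene stay as the last step left them, time stands still between calls to the robot, and variables do not carry over. Pictures are saved under pics/ and viewed, and the job is handed in when it is done.

Besides the shell and the picture viewer there is one more tool, called after ">>>" by a JSON object that holds its "method" and its "body". drive_tool: Moves the arm, as the interface text tells. Its arguments: {"type":"object","properties":{"plan":{"type":"array","items":{"type":"object","properties":{"rx":{"type":"number","minimum":-1,"maximum":1},"ry":{"type":"number","minimum":-1,"maximum":1},"rz":{"type":"number","minimum":-1,"maximum":1},"x":{"type":"number","minimum":-1,"maximum":1},"y":{"type":"number","minimum":-1,"maximum":1},"z":{"type":"number","minimum":-1,"maximum":1},"fingers":{"type":"number"}}}},"squeeze":{"type":"number"}},"required":["plan"]}

```bash
ls; mkdir -p pics; cat > h.py <<'E'
import numpy as np, cv2
from bench import monitor, viewer, workorder, nets, r
def snap(name,fn,scale=1.5):
    c=viewer.camera(name); im=cv2.cvtColor(c['color'],cv2.COLOR_RGB2BGR)
    cv2.imwrite(f'pics/{fn}.png',cv2.resize(im,None,fx=scale,fy=scale,interpolation=cv2.INTER_CUBIC)); return c
def R(c):
    q=np.array(c['rotation'],float)
    if q.shape==(3,3): return q
    from scipy.spatial.transform import Rotation as Ro
    return Ro.from_quat(q).as_matrix()
def cloud(c):
    h,w=c['depth'].shape; u,v=np.meshgrid(np.arange(w),np.arange(h))
    p=cv2.undistortPoints(np.stack([u,v],-1).reshape(-1,1,2).astype(np.float64),np.array(c['camera_matrix'],float),np.array(c['D'],float)).reshape(h,w,2)
    d=c['depth'][...,None]; P=np.concatenate([p*d,d],-1)
    W=P@R(c).T+np.array(c['xyz']); W[c['depth']==0]=np.nan; return W
def proj(c,pts):
    Rm=R(c); rv,_=cv2.Rodrigues(Rm.T); t=-Rm.T@np.array(c['xyz'])
    return cv2.projectPoints(np.array(pts,float).reshape(-1,1,3),rv,t,np.array(c['camera_matrix'],float),np.array(c['D'],float))[0].reshape(-1,2)
E
python3 - <<'E'
from h import *
s=monitor.read_state()
for k,v in s.items(): print(k,np.round(v,4))
print(r.grip_depth)
for n in ['scene','side','wrist']:
    c=snap(n,n+'0'); print(n,c['xyz'],np.round(c['rotation'],3))
    for l in ['case','lid','lid_hinge','lip_edge','prop','prop_tip','vial_1','timer','reservoir','marker_1','beaker_2','tube_rack_micro']:
        print(l,[(np.round(d['centre'],3),round(d['confidence'],2)) for d in nets.find_in(l,n)][:4])
E
```

```text
pics
time 0.0
joint_positions [-1.2906  0.3329 -0.0647  1.4609  0.0216  1.3499 -0.0885]
joint_vel [-0.0014 -0.0006 -0.002   0.0019 -0.002   0.0012 -0.0018]
joint_torque [ 5.00000e-04 -6.23266e+01  2.47000e-02 -3.89909e+01 -6.14000e-02
  3.97000e-02  2.00000e-04]
ee_pos [0.1863 0.5963 0.2915]
eef_rot [ 1.508e-01  9.886e-01 -7.000e-04 -1.000e-04]
ft_force [ 0.0972 -0.349   0.0048]
torque [-0.0244  0.0197 -0.042 ]
width 0.0871
0.051
scene [-0.01968908 -0.21310886  0.87265484] [ 0.843 -0.388  0.153 -0.34 ]
case [(array([0.442, 0.304, 0.082]), 0.68)]
lid [(array([0.45 , 0.322, 0.133]), 0.89), (array([0.647, 0.475, 0.03 ]), 0.56)]
lid_hinge [(array([0.451, 0.318, 0.139]), 0.89)]
lip_edge [(array([0.452, 0.322, 0.136]), 0.93), (array([0.441, 0.304, 0.082]), 0.39)]
prop [(array([0.446, 0.255, 0.094]), 0.63)]
prop_tip [(array([0.446, 0.256, 0.1  ]), 0.63)]
vial_1 [(array([0.464, 0.318, 0.042]), 0.52), (array([0.496, 0.291, 0.058]), 0.44)]
timer [(array([0.408, 0.026, 0.018]), 0.79)]
reservoir [(array([0.67 , 0.22 , 0.019]), 0.83), (array([0.647, 0.475, 0.029]), 0.38)]
marker_1 [(array([0.53 ,
[... 458 characters left out ...]
.651, 0.238, 0.018]), 0.54)]
lip_edge [(array([0.419, 0.257, 0.166]), 0.95)]
prop [(array([0.443, 0.25 , 0.108]), 0.6)]
prop_tip []
vial_1 [(array([0.69 , 0.33 , 0.046]), 0.25), (array([0.448, 0.255, 0.113]), 0.18)]
timer [(array([0.405, 0.019, 0.014]), 0.59)]
reservoir [(array([0.649, 0.24 , 0.018]), 0.91), (array([0.445, 0.25 , 0.109]), 0.34)]
marker_1 [(array([0.529, 0.163, 0.008]), 0.81)]
beaker_2 [(array([0.689, 0.332, 0.044]), 0.69)]
tube_rack_micro [(array([0.662, 0.449, 0.028]), 0.67)]
wrist [0.12121832 0.61666004 0.38379948] [0.799 0.587 0.075 0.102]
case []
lid []
lid_hinge []
lip_edge []
prop []
prop_tip []
vial_1 []
timer []
reservoir []
marker_1 []
beaker_2 []
tube_rack_micro []
```

View pics/scene0.png

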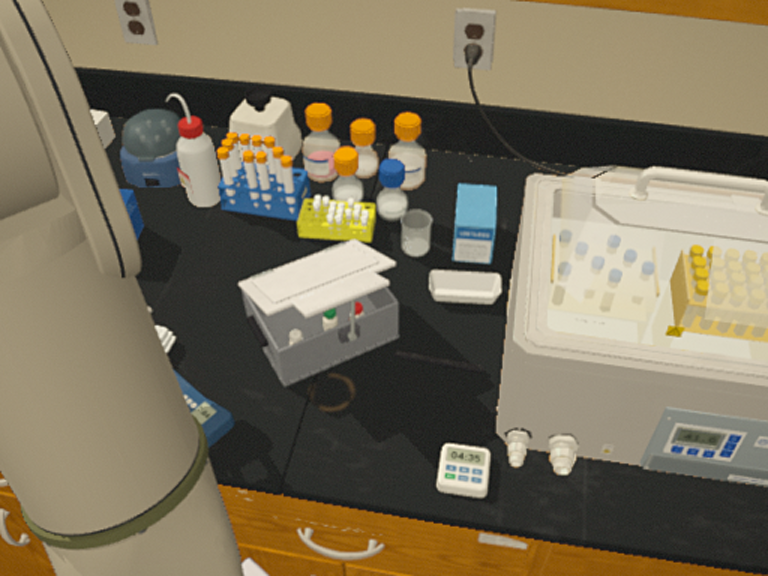

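View pics/side0.png

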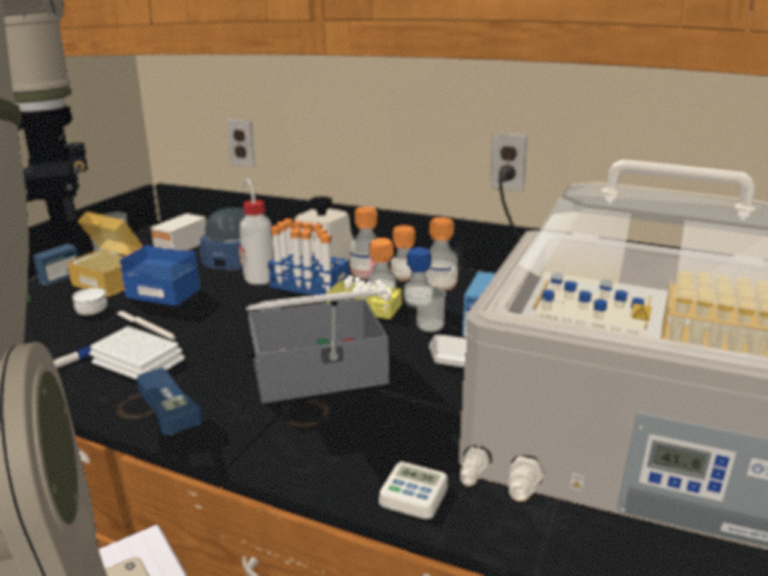

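View pics/wrist0.png

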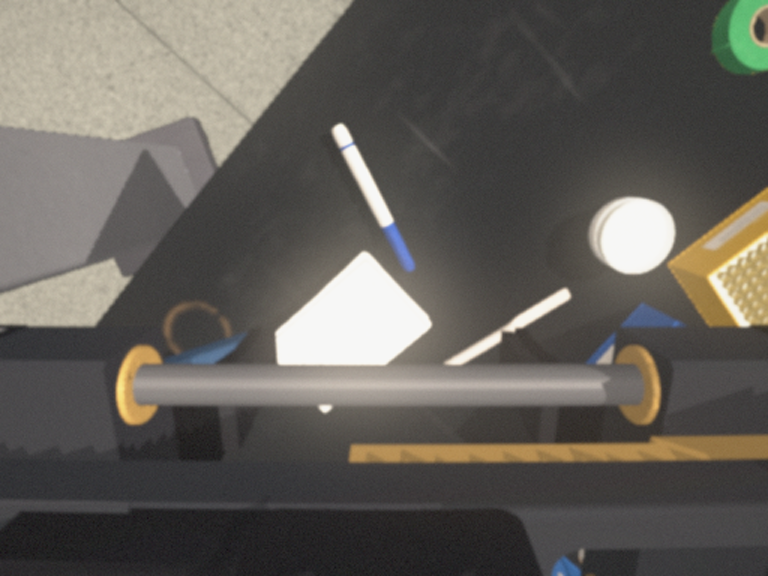

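The scene view shows the case at (320,320), with the lid ajar and the prop at (352,318) on its front wall. The front faces the robot and its right. The side view shows the prop at (333,330) under the lip. I'll fit the case pose from depth next.

```bash
cat > fit.py <<'E'
from h import *
from scipy.optimize import least_squares
res={}
for n in ['scene','side']:
    c=viewer.camera(n); W=cloud(c)
    for l in ['case','lid','prop']:
        o=nets.regions_of(l,n)
        if not o: print('none',n,l); continue
        m=o[0]['region']; 
        res[n,l]=W[m]; 
        img=c['color'].copy(); img[m]=img[m]//2+np.array([128,0,0],np.uint8)
        cv2.imwrite(f'pics/m_{n}_{l}.png',cv2.resize(img[...,::-1],None,fx=1.5,fy=1.5))
        P=W[m]; P=P[~np.isnan(P[:,0])]; res[n,l]=P
        print(n,l,round(o[0]['confidence'],2),len(P),P.min(0).round(3),P.max(0).round(3),np.median(P,0).round(3))
    np.savez(f'{n}.npz',W=W,color=c['color'])
import pickle; pickle.dump(res,open('res.pkl','wb'))
for n in ['scene','side']:
    P=res[n,'lid']
    # ransac plane
    best=None; rng=np.random.default_rng(0)
    for _ in range(500):
        a,b,d=P[rng.choice(len(P),3,False)]; nn=np.cross(b-a,d-a); L=np.linalg.norm(nn)
        if L<1e-6: continue
        nn/=L; k=abs((P-a)@nn)<0.003
        if best is None or k.sum()>best.sum(): best=k
    Q=P[best]; m=Q.mean(0); nn=np.linalg.svd(Q-m,full_matrices=False)[2][2]; nn*=np.sign(nn[2])
    print(n,'lid plane',len(Q),m.round(4),nn.round(4),'tilt',np.arccos(nn[2]).round(3),'yaw',np.arctan2(-nn[1],-nn[0]).round(3), np.degrees(np.arctan2(nn[1],nn[0])))
E
python3 fit.py
```

```text
scene case 0.85 6518 [ 0.355  0.223 -0.003] [0.642 0.511 0.174] [0.445 0.307 0.079]
scene lid 0.71 2993 [ 0.359  0.225 -0.001] [0.648 0.511 0.174] [0.453 0.323 0.137]
scene prop 0.63 1313 [ 0.569  0.358 -0.005] [0.729 0.575 0.098] [0.646 0.477 0.028]
side case 0.84 5556 [ 0.353  0.221 -0.002] [0.653 0.599 0.173] [0.455 0.298 0.05 ]
side lid 0.73 466 [ 0.357  0.221 -0.002] [0.673 0.623 0.173] [0.433 0.26  0.165]
none side prop
scene lid plane 2819 [0.4577 0.3237 0.1343] [0.1435 0.3901 0.9095] tilt 0.429 yaw -1.923 69.80299432476515
side lid plane 326 [0.4369 0.2953 0.145 ] [0.1527 0.4146 0.8971] tilt 0.458 yaw -1.924 69.778124549336
```

```bash
cat > fit2.py <<'E'
from h import *
import pickle
res=pickle.load(open('res.pkl','rb'))
th=np.radians(69.8)
for n in ['scene','side']:
    P=res[n,'case']; P=P[np.linalg.norm(P[:,:2]-[.45,.32],axis=1)<.2]
    q=np.stack([np.cos(th)*P[:,0]+np.sin(th)*P[:,1],-np.sin(th)*P[:,0]+np.cos(th)*P[:,1],P[:,2]],1)
    for name,k in (('x',(q[:,2]<.066)&(q[:,2]>.015)),):
        h,e=np.histogram(q[k,0],bins=np.arange(.3,.7,.004)); print(n,'front hist',[(round(a,3),b) for a,b in zip(e,h) if b>10])
    fx=e[h.argmax()]+.002
    k=(q[:,2]<.07)&(q[:,2]>.01)&(abs(q[:,0]-fx)<.006)
    f=P[k]; A=np.c_[f[:,:2]-f[:,:2].mean(0)]; v=np.linalg.svd(A,full_matrices=False)[2][0]
    print(n,'front', q[k,0].mean().round(4),'dir deg',np.degrees(np.arctan2(v[1],v[0])),'y range',np.percentile(q[k,1],[0,.5,1,50,99,99.5,100]).round(4), 'zmin/max',np.percentile(q[k,2],[1,99]).round(3))
    h,e=np.histogram(q[:,2],bins=np.arange(-.01,.2,.004)); print([(round(a,3),b) for a,b in zip(e,h)])
E
python3 fit2.py
```

```text
scene front hist [(np.float64(0.4), np.int64(17)), (np.float64(0.408), np.int64(235)), (np.float64(0.412), np.int64(873)), (np.float64(0.436), np.int64(14)), (np.float64(0.44), np.int64(12)), (np.float64(0.444), np.int64(15)), (np.float64(0.448), np.int64(19)), (np.float64(0.452), np.int64(30)), (np.float64(0.456), np.int64(25)), (np.float64(0.46), np.int64(27)), (np.float64(0.464), np.int64(24)), (np.float64(0.468), np.int64(23)), (np.float64(0.472), np.int64(18)), (np.float64(0.476), np.int64(14)), (np.float64(0.48), np.int64(16)), (np.float64(0.484), np.int64(15)), (np.float64(0.544), np.int64(13)), (np.float64(0.548), np.int64(20))]
scene front 0.413 dir deg 159.49608506038817 y range [-0.4181 -0.4152 -0.4139 -0.3077 -0.2273 -0.2269 -0.2265] zmin/max [0.011 0.069]
[(np.float64(-0.01), np.int64(0)), (np.float64(-0.006), np.int64(3)), (np.float64(-0.002), np.int64(55)), (np.float64(0.002), np.int64(575)), (np.float64(0.006), np.int64(443)), (np.float64(0.01), np.int64(114)), (np.float64(0.014), np.int64(111)), (np.float64(0.018), np.int64(115)), (np.float64(0.022), np.int64(113)), 
[... 3204 characters left out ...]
4), np.int64(7)), (np.float64(0.118), np.int64(6)), (np.float64(0.122), np.int64(5)), (np.float64(0.126), np.int64(7)), (np.float64(0.13), np.int64(6)), (np.float64(0.134), np.int64(8)), (np.float64(0.138), np.int64(6)), (np.float64(0.142), np.int64(40)), (np.float64(0.146), np.int64(52)), (np.float64(0.15), np.int64(5)), (np.float64(0.154), np.int64(14)), (np.float64(0.158), np.int64(1)), (np.float64(0.162), np.int64(24)), (np.float64(0.166), np.int64(110)), (np.float64(0.17), np.int64(84)), (np.float64(0.174), np.int64(0)), (np.float64(0.178), np.int64(0)), (np.float64(0.182), np.int64(0)), (np.float64(0.186), np.int64(0)), (np.float64(0.19), np.int64(0)), (np.float64(0.194), np.int64(0))]
```

View pics/m_side_case.png

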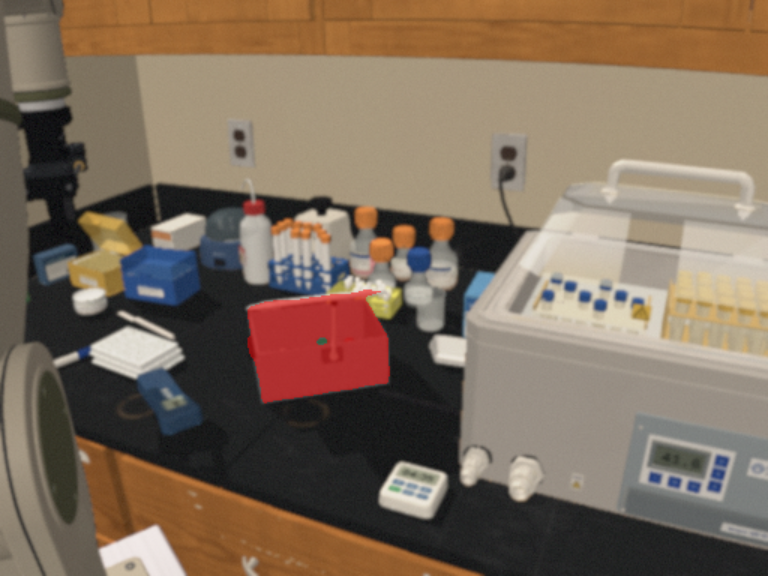

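```bash
python3 - <<'E'
from h import *
print([a for a in dir(r) if not a.startswith('_')],[a for a in dir(monitor) if not a.startswith('_')])
E
cat > model.py <<'E'
from h import *
TH=np.radians(69.5)
C0=np.array([0.4676,0.3412,0.])
XC=np.array([np.cos(TH),np.sin(TH),0]);YC=np.array([-np.sin(TH),np.cos(TH),0])
RC=np.stack([XC,YC,[0,0,1]],1)
def w(p): return C0+np.atleast_2d(np.array(p,float))/1000@RC.T
def lidpt(s,y,h,a): # s dist from hinge (mm), h above underside
    return [70-s*np.cos(a)+h*np.sin(a),y,82+s*np.sin(a)+h*np.cos(a)]
E
cat > ov.py <<'E'
from model import *
import sys
a=0.45
segs=[]
def box(x0,x1,y0,y1,z0,z1):
    for x in(x0,x1):
        for y in(y0,y1): segs.append([[x,y,z0],[x,y,z1]])
    for z in (z0,z1):
        for x in(x0,x1): segs.append([[x,y0,z],[x,y1,z]])
        for y in(y0,y1): segs.append([[x0,y,z],[x1,y,z]])
box(-70,70,-95,95,0,80); box(-82,-70,-25,5,60,76)
segs.append([[-87,-10,70],[-87,-14.1,151.9]])
L=[lidpt(190,-60,6,a),lidpt(190,60,6,a),lidpt(140,60,6,a),lidpt(140,95,6,a),lidpt(0,95,6,a),lidpt(0,-95,6,a),lidpt(140,-95,6,a),lidpt(140,-60,6,a)]
for i in range(8): segs.append([L[i],L[(i+1)%8]])
for n in ['scene','side']:
    c=viewer.camera(n); im=cv2.resize(c['color'][...,::-1],None,fx=3,fy=3,interpolation=cv2.INTER_CUBIC).copy()
    for s in segs:
        p=proj(c,w(s))*3+1
        cv2.line(im,tuple(map(int,p[0])),tuple(map(int,p[1])),(0,0,255),1)
    q=proj(c,w([[0,0,80]]))[0]*3
    x,y=int(q[0]),int(q[1]); cv2.imwrite(f'pics/ov_{n}{sys.argv[1]}.png',im[max(0,y-250):y+250,max(0,x-330):x+330])
W=cloud(viewer.camera('scene')).reshape(-1,3); W=W[~np.isnan(W[:,0])]
k=(W[:,2]>.05)&(W[:,2]<.3)&(W[:,1]<.15)&(W[:,0]>.35)&(W[:,0]<.8)
print('bath pts',np.percentile(W[k],[1,5,50],axis=0).round(3),np.percentile(W[k],[95,99],axis=0).round(3))
E
python3 ov.py 1
```

```text
['PlanningError', 'grip_depth'] ['read_state']
bath pts [[ 0.477 -0.253  0.053]
 [ 0.484 -0.22   0.064]
 [ 0.583 -0.074  0.178]] [[0.717 0.093 0.288]
 [0.767 0.134 0.297]]
```

View pics/ov_scene1.png

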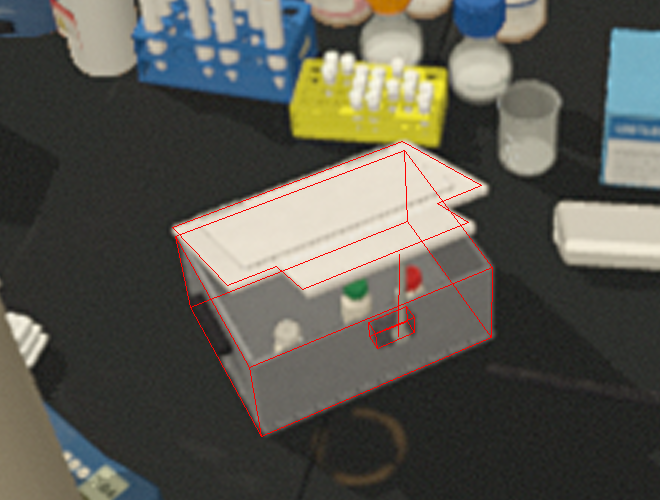

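View pics/ov_side1.png

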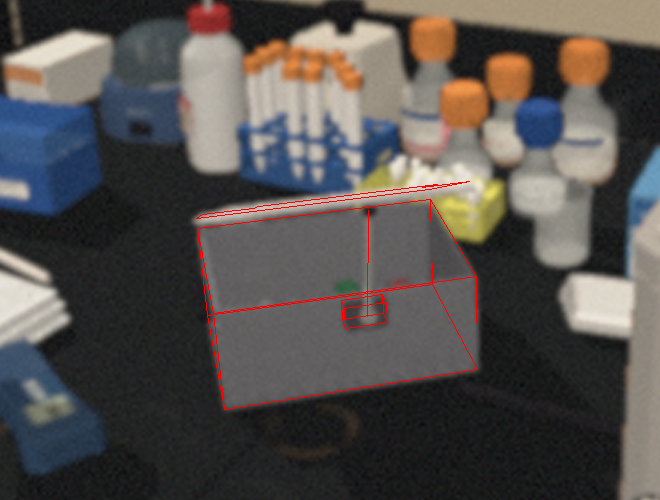

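```bash
python3 - <<'E'
from h import *
W=cloud(viewer.camera('scene')).reshape(-1,3); W=W[~np.isnan(W[:,0])]
for x0 in np.arange(.4,.85,.05):
    k=(W[:,2]>.06)&(W[:,2]<.4)&(W[:,0]>x0)&(W[:,0]<x0+.05)&(W[:,1]<.2)
    if k.sum()>5: print(x0.round(2),'max y',np.percentile(W[k,1],[50,90,99,99.8]).round(3),k.sum(), 'zmax',np.percentile(W[k,2],99).round(3))
E
```

```text
0.45 max y [-0.004  0.024  0.035  0.039] 2269 zmax 0.218
0.5 max y [-0.063  0.024  0.06   0.066] 4664 zmax 0.268
0.55 max y [-0.128  0.023  0.083  0.093] 7846 zmax 0.307
0.6 max y [-0.059  0.057  0.113  0.123] 6370 zmax 0.325
0.65 max y [-0.08   0.085  0.142  0.151] 5770 zmax 0.365
0.7 max y [-0.076  0.132  0.171  0.178] 3433 zmax 0.365
0.75 max y [-0.03   0.145  0.172  0.175] 557 zmax 0.325
0.8 max y [-0.032  0.016  0.04   0.044] 417 zmax 0.167
```

The overlay of the fitted case, lid and prop agrees with both pictures to 1–2 mm. The scene crop shows the rod at (399,290) and the side crop at (368,260). The bath's left face starts at about (0.46, 0.03), so I'll bring the tool in at azimuth about 55°, tilted slightly down, with the jaws level and the camera side up.

```bash
cat > mv.py <<'E'
from model import *
from scipy.spatial.transform import Rotation as Ro
def Rt(psi,beta):
    p,b=np.radians([psi,beta]); z=np.array([np.cos(b)*np.cos(p),np.cos(b)*np.sin(p),-np.sin(b)]); x=np.array([np.sin(b)*np.cos(p),np.sin(b)*np.sin(p),np.cos(b)])
    return np.stack([x,np.cross(z,x),z],1)
def delta(pos,Rm,p0=None,R0=None):
    s=monitor.read_state()
    p0=np.array(s['ee_pos']) if p0 is None else p0
    R0=Ro.from_quat(s['eef_rot']).as_matrix() if R0 is None else R0
    d=R0.T@(np.array(pos)-p0); rv=Ro.from_matrix(R0.T@Rm).as_rotvec()/(2*np.pi)
    print('xyz',d.round(4),'r',rv.round(4),'ang',np.round(np.linalg.norm(rv)*360,1),'dist',np.linalg.norm(d).round(3)); return d,rv
def tcp(tip,psi,beta):  # tip in case mm -> TCP world, tip = centre of fingertip end
    return w(tip)[0]-0.07*Rt(psi,beta)[:,2]
def st():
    s=monitor.read_state(); Rm=Ro.from_quat(s['eef_rot']).as_matrix(); p=np.array(s['ee_pos']); tip=p+.07*Rm[:,2]
    print('t',round(s['time'],2),'tcp',p.round(4),'z',Rm[:,2].round(3),'x',Rm[:,0].round(3),'psi',np.degrees(np.arctan2(Rm[1,2],Rm[0,2])).round(1),'beta',np.degrees(-np.arcsin(Rm[2,2])).round(1))
    print('tip case',((tip-C0)@RC*1000).round(1),'q',np.round(s['joint_positions'],3),'F',np.round(s['ft_force'],2),'T',np.round(s['torque'],2),'w',round(s['width'],4))
E
python3 - <<'E'
from mv import *
st()
delta([.36,.40,.40],Rt(55,85))
delta([.36,.40,.40],Rt(100,88))
E
```

```text
t 2.55 tcp [0.1864 0.5966 0.2923] z [-0.  0. -1.] x [-0.955  0.298  0.   ] psi 92.2 beta 90.0
tip case [140.7 352.9 222.3] q [-1.291  0.332 -0.065  1.46   0.022  1.35  -0.089] F [-0.09  0.65  0.73] T [ 0.02 -0.03  0.02] w 0.0873
xyz [-0.2244 -0.1359 -0.1077] r [-0.013   0.0095  0.2988] ang 107.7 dist 0.284
xyz [-0.2244 -0.1359 -0.1077] r [-0.003  0.005  0.174] ang 62.7 dist 0.284
```

>>> {"method": "drive_tool", "body": {"plan": [{"x": -0.05,"y": -0.03,"z": -0.05,"rz": 0.03,"fingers": 0},{"x": -0.1,"y": -0.06,"z": -0.1,"rz": 0.06,"fingers": 0},{"x": -0.15,"y": -0.09,"z": -0.108,"rz": 0.09,"fingers": 0},{"x": -0.19,"y": -0.12,"z": -0.108,"rz": 0.12,"fingers": 0},{"x": -0.224,"y": -0.136,"z": -0.108,"rz": 0.15,"fingers": 0},{"x": -0.224,"y": -0.136,"z": -0.108,"rz": 0.174,"fingers": 0},{"x": -0.224,"y": -0.136,"z": -0.108,"rz": 0.174,"fingers": 0}], "squeeze": 3}}

```text
validation failed for argument at $.pl...
```

```bash
python3 - <<'E'
from mv import *
st()
for p in ([.33,.10,.35],[.36,.16,.35]):
  delta(p,Rt(55,50)); delta(p,Rt(55,20))
E
```

```text
t 2.55 tcp [0.1864 0.5966 0.2923] z [-0.  0. -1.] x [-0.955  0.298  0.   ] psi 92.2 beta 90.0
tip case [140.7 352.9 222.3] q [-1.291  0.332 -0.065  1.46   0.022  1.35  -0.089] F [-0.09  0.65  0.73] T [ 0.02 -0.03  0.02] w 0.0873
xyz [-0.2852 -0.4312 -0.0578] r [-0.1038  0.0759  0.2852] ang 112.6 dist 0.52
xyz [-0.2852 -0.4312 -0.0578] r [-0.1795  0.1312  0.2564] ang 122.2 dist 0.52
xyz [-0.2959 -0.3649 -0.0578] r [-0.1038  0.0759  0.2852] ang 112.6 dist 0.473
xyz [-0.2959 -0.3649 -0.0578] r [-0.1795  0.1312  0.2564] ang 122.2 dist 0.473
```

>>> {"method": "drive_tool", "body": {"plan": [{"x": -0.05,"y": -0.03,"z": -0.05,"rx": 0,"ry": 0,"rz": 0.03,"fingers": 0.0},{"x": -0.1,"y": -0.06,"z": -0.1,"rx": 0,"ry": 0,"rz": 0.06,"fingers": 0.0},{"x": -0.15,"y": -0.09,"z": -0.108,"rx": 0,"ry": 0,"rz": 0.09,"fingers": 0.0},{"x": -0.19,"y": -0.12,"z": -0.108,"rx": 0,"ry": 0,"rz": 0.12,"fingers": 0.0},{"x": -0.224,"y": -0.136,"z": -0.108,"rx": 0,"ry": 0,"rz": 0.15,"fingers": 0.0},{"x": -0.224,"y": -0.136,"z": -0.108,"rx": 0,"ry": 0,"rz": 0.174,"fingers": 0.0},{"x": -0.224,"y": -0.136,"z": -0.108,"rx": 0,"ry": 0,"rz": 0.174,"fingers": 0.0}], "squeeze": 3}}

```text
time: 3.42
ee_pos: [0.3597, 0.3998, 0.4004]
eef_rot: [0.643, 0.766, 0.0, -0.0]
ft_force: [-0.6, 0.5, -0.6]
width: 0.0249
```

```bash
python3 - <<'E'
from mv import *
st()
for p in ([.33,.10,.35],[.36,.16,.35]):
  delta(p,Rt(55,50)); delta(p,Rt(55,20))
E
```

```text
t 3.42 tcp [0.3597 0.3998 0.4004] z [-0.  0. -1.] x [-0.174  0.985  0.   ] psi 96.6 beta 90.0
tip case [ 17.1 121.6 330.4] q [-1.089  0.097  0.182  1.521 -0.018  1.525 -0.732] F [-0.59  0.48 -0.64] T [-0.02  0.07  0.02] w 0.0249
xyz [-0.2901 -0.0815  0.0503] r [-0.0437  0.1052  0.1199] ang 59.5 dist 0.305
xyz [-0.2901 -0.0815  0.0503] r [-0.0762  0.1838  0.1088] ang 81.6 dist 0.305
xyz [-0.2362 -0.0415  0.0503] r [-0.0437  0.1052  0.1199] ang 59.5 dist 0.245
xyz [-0.2362 -0.0415  0.0503] r [-0.0762  0.1838  0.1088] ang 81.6 dist 0.245
```

>>> {"method": "drive_tool", "body": {"plan": [{"x": -0.05,"y": -0.014,"z": 0,"rx": -0.006,"ry": 0.0145,"rz": 0.0165,"fingers": 0.0},{"x": -0.1,"y": -0.028,"z": 0,"rx": -0.012,"ry": 0.029,"rz": 0.033,"fingers": 0.0},{"x": -0.15,"y": -0.042,"z": 0,"rx": -0.018,"ry": 0.0435,"rz": 0.0495,"fingers": 0.0},{"x": -0.2,"y": -0.056,"z": 0,"rx": -0.024,"ry": 0.058,"rz": 0.066,"fingers": 0.0},{"x": -0.25,"y": -0.07,"z": 0.02,"rx": -0.03,"ry": 0.0725,"rz": 0.0825,"fingers": 0.0},{"x": -0.29,"y": -0.0815,"z": 0.03,"rx": -0.036,"ry": 0.087,"rz": 0.099,"fingers": 0.0},{"x": -0.29,"y": -0.0815,"z": 0.03,"rx": -0.0437,"ry": 0.1052,"rz": 0.12,"fingers": 0.0},{"x": -0.29,"y": -0.0815,"z": 0.03,"rx": -0.0437,"ry": 0.1052,"rz": 0.12,"fingers": 0.0}]}}

```text
time: 4.42
ee_pos: [0.3323, 0.1325, 0.383]
eef_rot: [0.797, 0.552, 0.209, -0.125]
ft_force: [-0.3, -0.6, -0.2]
width: 0.0007
```

```bash
python3 - <<'E'
from mv import *
st()
snap('scene','s2')
for b in (20,10): print(tcp([-80,-45,140],55,b)); delta([.36,.10,.33],Rt(55,b))
E
```

```text
t 4.42 tcp [0.3323 0.1325 0.383 ] z [ 0.195  0.43  -0.882] x [0.303 0.829 0.471] psi 65.6 beta 61.9
tip case [-209.9   51.4  321.3] q [-0.129 -0.496 -0.05   2.11  -0.446  1.263 -0.456] F [-0.34 -0.56 -0.24] T [-0.6   0.34  0.04] w 0.0007
[0.44400467 0.19662431 0.16394141]
xyz [-0.04    0.034   0.0389] r [-0.0256  0.1152  0.0285] ang 43.7 dist 0.065
[0.44219328 0.19403738 0.15215537]
xyz [-0.04    0.034   0.0389] r [-0.0283  0.1428  0.0265] ang 53.3 dist 0.065
```

View pics/s2.png

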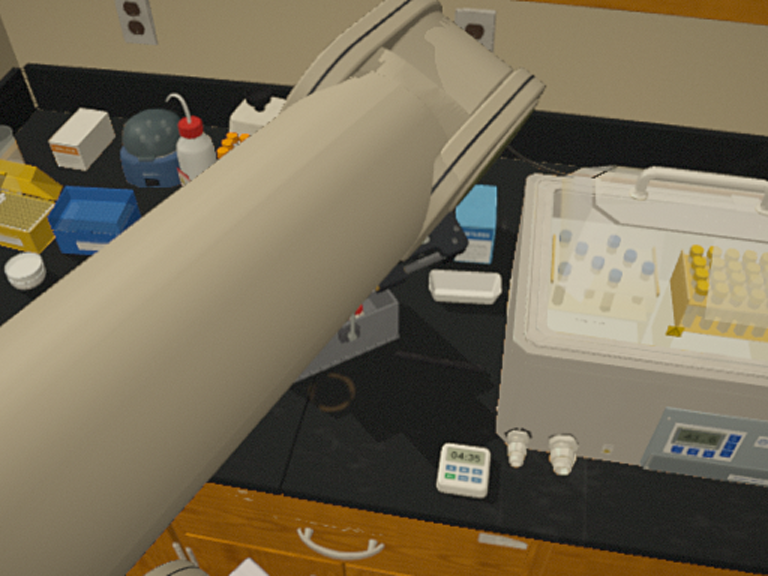

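```bash
cat > kin.py <<'E'
import numpy as np
from scipy.spatial.transform import Rotation as Ro
from scipy.optimize import least_squares
Rz=lambda a:Ro.from_euler('z',a).as_matrix(); Ry=lambda a:Ro.from_euler('y',a).as_matrix()
LO=np.array([-2.6,-.5,-1.47,.16,-1.27,.06,-2.6]);HI=np.array([2.6,2.12,1.34,2.42,4.41,2.06,2.6])
def fk(q,P,full=False):
    s1,s3,s5,s7,c7=P['s']; h,L1,e1,e2,L2,w1,L3=P['L']
    R=Rz(s1*q[0]+P.get('c1',0))@Ry(q[1]); p=np.array([0,0,h]); sh=p
    R=R@Rz(s3*q[2]); p=p+R@[e1,0,L1]; R=R@Ry(q[3]); el=p; p=p+R@[e2,0,L2]; R=R@Rz(s5*q[4]); 
    wr=p; R=R@Ry(q[5]); p=p+R@[w1,0,L3]; R=R@Rz(s7*q[6]+c7)
    return (p,R,el,wr) if full else (p,R)
DATA=[([-1.2906,.3323,-.0647,1.4605,.0218,1.3499,-.0885],[0.1864,0.5966,0.2923],[1.508e-01,9.886e-01,-7.000e-04,-1.000e-04]),
([-1.089,.097,.182,1.521,-.018,1.525,-.732],[0.3597,0.3998,0.4004],[0.643,0.766,0,0]),
([-0.129,-0.496,-0.05,2.11,-0.446,1.263,-0.456],[0.3323,0.1325,0.383],[0.797,0.552,0.209,-0.125])]
if __name__=='__main__':
    import itertools
    out=[]
    for s in itertools.product([1,-1],repeat=4):
        for c7 in np.arange(4)*np.pi/2:
          for c1 in (0,):
            e=[np.linalg.norm(Ro.from_matrix(fk(q,dict(s=s+(c7,),c1=c1,L=[0]*7))[1].T@Ro.from_quat(o).as_matrix()).as_rotvec()) for q,p,o in DATA]
            out.append((max(e),s,c7,np.round(e,3)))
    out.sort(key=lambda t:t[0]); 
    for o in out[:5]: print(o)
    s=out[0][1]+(out[0][2],)
    f=lambda L:np.concatenate([(fk(q,dict(s=s,L=L))[0]-p) for q,p,o in DATA]+[1e-3*(np.array(L)[[2,3,5]])])
    r=least_squares(f,[.33,.45,0,0,.45,0,.3]); print(r.x.round(4),(r.fun.round(4)))
E
python3 kin.py
```

```text
(np.float64(0.0015464706856021838), (-1, -1, -1, -1), np.float64(1.5707963267948966), array([0.001, 0.001, 0.002]))
(np.float64(0.36490153235184813), (-1, 1, -1, -1), np.float64(1.5707963267948966), array([0.129, 0.365, 0.1  ]))
(np.float64(0.8448694286479307), (-1, 1, 1, -1), np.float64(1.5707963267948966), array([0.132, 0.365, 0.845]))
(np.float64(0.8920730149750574), (-1, -1, 1, -1), np.float64(1.5707963267948966), array([0.043, 0.036, 0.892]))
(np.float64(1.2631749953717455), (1, 1, -1, -1), np.float64(0.0), array([1.133, 0.247, 1.263]))
[ 0.1396  0.3969  0.0149 -0.0528  0.4824  0.0018  0.1634] [-0.0443  0.0108 -0.0001 -0.0362  0.0267  0.0002  0.0002 -0.0001 -0.0001
  0.     -0.0001  0.    ]
```

```bash
cat > kin2.py <<'E'
from kin import *
S=(-1,-1,-1,-1,np.pi/2)
# L: h,a0,b0 | L1,e1,b1 | L2,e2,b2 | L3,w1,b3
def fk2(q,L,full=False):
    h,a0,b0,L1,e1,b1,L2,e2,b2,L3,w1,b3=L
    R=Rz(-q[0]); p=R@[a0,b0,h]; R=R@Ry(q[1])@Rz(-q[2]); p=p+R@[e1,b1,L1]; el=p; R=R@Ry(q[3]); p=p+R@[e2,b2,L2]; R=R@Rz(-q[4]); wr=p; R=R@Ry(q[5]); p=p+R@[w1,b3,L3]; R=R@Rz(-q[6]+np.pi/2)
    return (p,R,el,wr) if full else (p,R)
def fit(DATA,reg=2e-3,v=True):
    m=np.array([0,1,1,0,1,1,0,1,1,0,1,1.])
    f=lambda L:np.concatenate([(fk2(q,L)[0]-p) for q,p,o in DATA]+[reg*m*L])
    r=least_squares(f,[.33,0,0,.42,0,0,.42,0,0,.2,0,0])
    if v: print(dict(zip('h a0 b0 L1 e1 b1 L2 e2 b2 L3 w1 b3'.split(),r.x.round(4))),'res mm',(r.fun[:-12]*1e3).round(1))
    return r.x
if __name__=='__main__':
    for g in (1e-1,2e-2,2e-3): fit(DATA,g)
E
python3 kin2.py
```

```text
{'h': np.float64(0.2604), 'a0': np.float64(0.0013), 'b0': np.float64(-0.0172), 'L1': np.float64(0.448), 'e1': np.float64(0.0051), 'b1': np.float64(-0.0101), 'L2': np.float64(0.4829), 'e2': np.float64(0.0031), 'b2': np.float64(-0.0101), 'L3': np.float64(0.2805), 'w1': np.float64(-0.0018), 'b3': np.float64(-0.008)} res mm [-0.1  0.2 -0.1 -0.2 -0.2  0.1  0.1 -0.  -0.1]
{'h': np.float64(0.2615), 'a0': np.float64(0.002), 'b0': np.float64(-0.0188), 'L1': np.float64(0.4483), 'e1': np.float64(0.0052), 'b1': np.float64(-0.0095), 'L2': np.float64(0.4821), 'e2': np.float64(0.0041), 'b2': np.float64(-0.0095), 'L3': np.float64(0.2811), 'w1': np.float64(-0.0017), 'b3': np.float64(-0.0077)} res mm [-0.  0. -0. -0. -0.  0.  0. -0. -0.]
{'h': np.float64(0.2616), 'a0': np.float64(0.002), 'b0': np.float64(-0.0189), 'L1': np.float64(0.4483), 'e1': np.float64(0.0052), 'b1': np.float64(-0.0095), 'L2': np.float64(0.4821), 'e2': np.float64(0.0041), 'b2': np.float64(-0.0095), 'L3': np.float64(0.2811), 'w1': np.float64(-0.0017), 'b3': np.float64(-0.0077)} res mm [-0.  0. -0. -0. -0.  0.  0. -0. -0.]
```

```bash
cat > ik.py <<'E'
from kin2 import *
from mv import Rt, tcp, w
L0=fit(DATA,2e-2,False)
def ik(p,R,L=L0,n=40,seed=0,tol=2e-3,qs=None,fix=0.03):
    rng=np.random.default_rng(seed); sols=[]
    f=lambda q:np.concatenate([(fk2(q,L)[0]-p)*5,Ro.from_matrix(R.T@fk2(q,L)[1]).as_rotvec()])
    for i in range(n):
        q0=rng.uniform(LO,HI) if qs is None else qs[i%len(qs)]
        r=least_squares(f,np.clip(q0,LO+.031,HI-.031),bounds=(LO+fix,HI-fix),max_nfev=60)
        if np.linalg.norm(r.fun)<tol:
            if not any(np.linalg.norm(r.x-s)<.3 for s in sols): sols.append(r.x)
    return sols
if __name__=='__main__':
    for roll in (0,90,-90):
      for psi,beta in ((69.5,0),(55,0),(55,20),(45,20),(69.5,20),(69.5,40),(55,40)):
        R=Rt(psi,beta)@Rz(np.radians(roll)); p=tcp([-85,-35,140],psi,beta)
        s=ik(p,R); print(roll,psi,beta,len(s))
        for q in s[:6]: print('   ',q.round(2),'el',fk2(q,L0,1)[2].round(2),'wr',fk2(q,L0,1)[3].round(2))
E
time python3 ik.py
```

```text
0 69.5 0 6
    [ 1.35  1.41 -1.24  2.27 -0.75  0.46  0.9 ] el [ 0.08 -0.44  0.32] wr [ 0.35 -0.08  0.15]
    [ 1.21  1.16 -1.1   2.27 -1.17  0.67  1.21] el [ 0.13 -0.4   0.43] wr [ 0.35 -0.08  0.14]
    [ 1.51  1.89 -1.41  2.29  0.55  0.43 -0.22] el [ 0.01 -0.42  0.11] wr [ 0.34 -0.08  0.15]
    [ 1.45  1.67 -1.34  2.28 -0.05  0.37  0.3 ] el [ 0.04 -0.45  0.21] wr [ 0.35 -0.08  0.15]
    [-0.39  0.75  0.53  2.33  4.3   1.85  1.32] el [0.29 0.09 0.59] wr [ 0.35 -0.08  0.14]
    [-0.61  0.88  0.74  2.34  4.18  2.02  1.24] el [0.3  0.17 0.55] wr [ 0.35 -0.08  0.14]
0 55 0 0
0 55 20 0
0 45 20 0
0 69.5 20 5
    [ 1.34  1.03 -1.44  2.31 -0.56  0.34  0.35] el [ 0.08 -0.38  0.48] wr [ 0.36 -0.06  0.27]
    [ 1.17  0.66 -1.2   2.31 -1.24  0.61  0.88] el [ 0.09 -0.27  0.61] wr [ 0.36 -0.06  0.27]
    [-1.08  0.91  1.31  2.39  4.24  1.89  0.9 ] el [0.19 0.3  0.54] wr [ 0.36 -0.06  0.27]
    [-0.99  0.68  1.17  2.38  4.37  1.68  0.97] el [0.18 0.22 0.61] wr [ 0.36 -0.06  0.27]
    [ 1.31  0.93 -1.39  2.31 -0.8   0.39  0.56] el [ 0.08 -0.36  0.52] wr [ 0.36 -0.06  0.27]
0 69.5 40 3
    [ 0.7   0.
[... 1994 characters left out ...]
34  1.02 -1.44  2.31 -0.57  0.34  1.93] el [ 0.08 -0.38  0.49] wr [ 0.36 -0.06  0.27]
    [-0.98  0.67  1.16  2.38  4.38  1.67  2.54] el [0.18 0.21 0.62] wr [ 0.36 -0.06  0.27]
-90 69.5 40 5
    [ 0.14  0.07 -0.25  2.27 -1.24  0.79  2.03] el [ 0.04 -0.03  0.71] wr [0.38 0.   0.37]
    [ 1.15  0.28 -1.31  2.24 -0.95  0.62  1.86] el [ 0.04 -0.13  0.69] wr [0.38 0.   0.37]
    [ 1.24  0.39 -1.44  2.24 -0.78  0.54  1.72] el [ 0.05 -0.18  0.67] wr [0.38 0.   0.37]
    [ 0.91  0.16 -1.04  2.24 -1.11  0.71  1.96] el [ 0.04 -0.08  0.7 ] wr [0.38 0.   0.37]
    [ 0.58  0.1  -0.7   2.25 -1.19  0.76  2.  ] el [ 0.04 -0.05  0.71] wr [0.38 0.   0.37]
-90 55 40 0
real	4m57.656s
user	4m55.350s
sys	0m0.178s
```

```bash
cat > t1.py <<'E'
from ik import *
Q=[np.array(a) for a in ([.14,.07,-.25,2.27,-1.2,.79,.46],[.7,.12,-.82,2.25,-1.16,.74,.42],[-.13,-.4,-.05,2.11,-.45,1.2,-.4],[1.1,.3,-1.2,2.24,-.9,.6,.25])]
for psi in (58,64,69.5,75):
  for beta in (35,45,55):
    for tip in ([-80,-45,118],[-80,-10,118],[-112,-10,58]):
      R=Rt(psi,beta); p=tcp(tip,psi,beta); s=ik(p,R,n=4,qs=Q)
      print(psi,beta,tip,[q.round(2).tolist() for q in s])
E
time python3 t1.py
```

```text
58 35 [-80, -45, 118] []
58 35 [-80, -10, 118] []
58 35 [-112, -10, 58] []
58 45 [-80, -45, 118] [[0.33, 0.03, -0.56, 2.31, -1.24, 0.54, 0.24]]
58 45 [-80, -10, 118] []
58 45 [-112, -10, 58] []
58 55 [-80, -45, 118] [[0.01, 0.01, -0.34, 2.22, -0.77, 0.55, -0.29], [0.77, 0.07, -1.1, 2.2, -0.67, 0.52, -0.35]]
58 55 [-80, -10, 118] [[0.81, -0.05, -1.15, 2.26, -0.85, 0.56, -0.26]]
58 55 [-112, -10, 58] [[0.18, 0.04, -0.5, 2.36, -0.98, 0.43, -0.02]]
64 35 [-80, -45, 118] [[1.07, 0.37, -1.22, 2.31, -1.23, 0.5, 0.57]]
64 35 [-80, -10, 118] [[1.23, 0.4, -1.43, 2.38, -1.23, 0.42, 0.57]]
64 35 [-112, -10, 58] []
64 45 [-80, -45, 118] [[1.0, 0.22, -1.23, 2.24, -0.93, 0.51, 0.14]]
64 45 [-80, -10, 118] []
64 45 [-112, -10, 58] [[0.81, 0.23, -0.99, 2.38, -1.24, 0.48, 0.52], [1.05, 0.35, -1.25, 2.37, -1.02, 0.37, 0.36]]
64 55 [-80, -45, 118] [[0.63, 0.1, -0.93, 2.17, -0.68, 0.59, -0.23], [0.96, 0.2, -1.29, 2.16, -0.49, 0.55, -0.37]]
64 55 [-80, -10, 118] []
64 55 [-112, -10, 58] [[-0.02, 0.07, -0.26, 2.33, -0.98, 0.52, 0.09], [0.3, 0.09, -0.58, 2.32, -0.93, 0.5, 0.06]]
69.5 35 [-80, -45, 118] [[0.
[... 893 characters left out ...]
3, 0.71, 0.84], [0.91, 0.49, -0.95, 2.3, -1.1, 0.62, 0.75]]
75 45 [-80, -45, 118] [[-0.02, 0.14, -0.12, 2.18, -1.08, 0.81, 0.39], [0.62, 0.22, -0.8, 2.15, -0.93, 0.72, 0.29], [0.93, 0.34, -1.14, 2.15, -0.72, 0.63, 0.14]]
75 45 [-80, -10, 118] [[0.09, 0.09, -0.26, 2.25, -1.1, 0.78, 0.38], [0.34, 0.11, -0.52, 2.24, -1.07, 0.75, 0.36], [0.98, 0.25, -1.2, 2.22, -0.84, 0.64, 0.21]]
75 45 [-112, -10, 58] [[0.06, 0.2, -0.16, 2.31, -1.22, 0.75, 0.63]]
75 55 [-80, -45, 118] [[-0.0, 0.11, -0.24, 2.11, -0.77, 0.76, 0.03], [0.49, 0.16, -0.76, 2.09, -0.65, 0.72, -0.05]]
75 55 [-80, -10, 118] []
75 55 [-112, -10, 58] [[0.15, 0.14, -0.38, 2.25, -0.88, 0.65, 0.21]]
real	0m45.466s
user	0m45.357s
sys	0m0.190s
```

```bash
python3 - <<'E'
from mv import *
st(); snap('side','side2')
for t in ([-130,-10,200],[-130,-15,118]): print(tcp(t,69.5,48).round(4)); delta(tcp(t,69.5,48),Rt(69.5,48))
E
```

```text
t 4.47 tcp [0.3332 0.1288 0.3821] z [ 0.198  0.429 -0.881] x [0.312 0.825 0.472] psi 65.2 beta 61.8
tip case [-213.    49.1  320.4] q [-0.113 -0.496 -0.052  2.112 -0.449  1.263 -0.451] F [ 0.   -0.22 -1.32] T [-0.59  0.32  0.  ] w 0.0002
[0.415  0.1721 0.252 ]
xyz [-0.0006  0.0566  0.1493] r [0.0056 0.039  0.0003] ang 14.2 dist 0.16
[0.4197 0.1703 0.17  ]
xyz [-0.0391  0.0591  0.2218] r [0.0056 0.039  0.0003] ang 14.2 dist 0.233
```

View pics/side2.png

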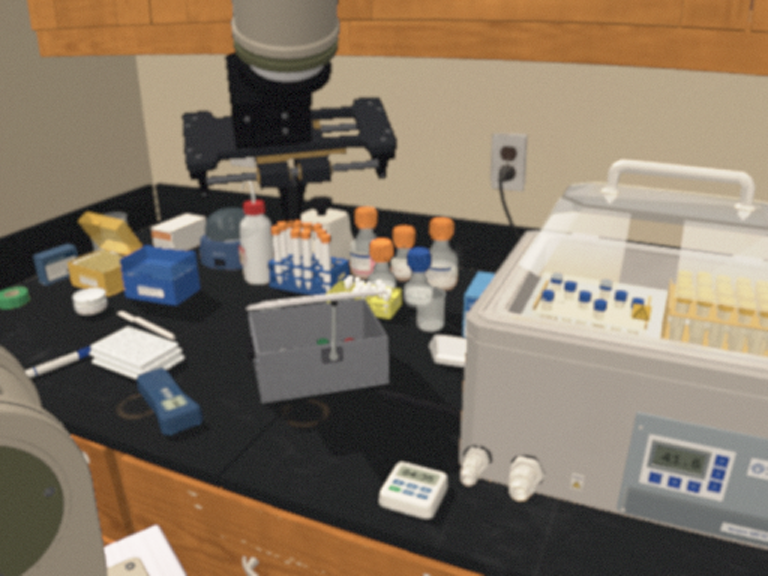

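>>> {"method": "drive_tool", "body": {"plan": [{"x": 0,"y": 0.019,"z": 0.05,"rx": 0.002,"ry": 0.013,"rz": 0,"fingers": 0.0},{"x": 0,"y": 0.038,"z": 0.1,"rx": 0.004,"ry": 0.026,"rz": 0,"fingers": 0.0},{"x": 0,"y": 0.057,"z": 0.149,"rx": 0.0056,"ry": 0.039,"rz": 0,"fingers": 0.0},{"x": 0,"y": 0.057,"z": 0.149,"rx": 0.0056,"ry": 0.039,"rz": 0,"fingers": 0.0},{"x": 0,"y": 0.057,"z": 0.149,"rx": 0.0056,"ry": 0.039,"rz": 0,"fingers": 0.0}]}}

```text
time: 5.15
ee_pos: [0.4141, 0.1774, 0.2542]
eef_rot: [0.764, 0.537, 0.294, -0.206]
ft_force: [0.2, -0.1, 0.7]
width: 0.0007
```

```bash
python3 - <<'E'
from mv import *
st()
for t in ([-130,-10,200],[-130,-15,118]): print(tcp(t,69.5,48).round(4)); delta(tcp(t,69.5,48),Rt(69.5,48))
E
```

```text
t 5.15 tcp [0.4141 0.1774 0.2542] z [ 0.228  0.629 -0.743] x [0.251 0.699 0.669] psi 70.1 beta 48.0
tip case [-125.3   -6.7  202.2] q [-0.276 -0.198  0.133  2.263 -0.835  0.877  0.004] F [ 0.2  -0.06  0.67] T [-0.76  0.38  0.06] w 0.0007
[0.415  0.1721 0.252 ]
xyz [-0.005   0.0027 -0.0015] r [-0.0011 -0.      0.0015] ang 0.7 dist 0.006
[0.4197 0.1703 0.17  ]
xyz [-0.0599  0.0076  0.0594] r [-0.0011 -0.      0.0015] ang 0.7 dist 0.085
```

>>> {"method": "drive_tool", "body": {"plan": [{"x": -0.02,"y": 0.0026,"z": 0.02,"rx": 0,"ry": 0,"rz": 0,"fingers": 0.0},{"x": -0.04,"y": 0.005,"z": 0.04,"rx": -0.001,"ry": 0,"rz": 0.0015,"fingers": 0.0},{"x": -0.062,"y": 0.0076,"z": 0.062,"rx": -0.001,"ry": 0,"rz": 0.0015,"fingers": 0.0},{"x": -0.062,"y": 0.0076,"z": 0.062,"rx": -0.001,"ry": 0,"rz": 0.0015,"fingers": 0.0}]}}

```text
time: 5.65
ee_pos: [0.4197, 0.1695, 0.1662]
eef_rot: [0.768, 0.531, 0.295, -0.205]
ft_force: [0.1, -1.1, -0.2]
width: 0.0008
```

```bash
python3 - <<'E'
from mv import *
st()
snap('scene','s3'); snap('side','side3'); snap('wrist','w3')
for t in ([-105,-38,113],[-82,-40,114]): print(tcp(t,69.5,48).round(4)); delta(tcp(t,69.5,48),Rt(69.5,48))
E
```

```text
t 5.65 tcp [0.4197 0.1695 0.1662] z [ 0.235  0.627 -0.743] x [0.263 0.695 0.67 ] psi 69.5 beta 47.9
tip case [-130.7  -15.3  114.2] q [-0.293 -0.034  0.184  2.344 -1.041  0.758  0.296] F [ 0.09 -1.06 -0.19] T [-0.76  0.36  0.03] w 0.0008
[0.45   0.1857 0.165 ]
xyz [0.0168 0.0214 0.0193] r [ 0.0005 -0.0005 -0.0003] ang 0.3 dist 0.033
[0.4599 0.2065 0.166 ]
xyz [0.0345 0.0233 0.0341] r [ 0.0005 -0.0005 -0.0003] ang 0.3 dist 0.054
```

View pics/s3.png

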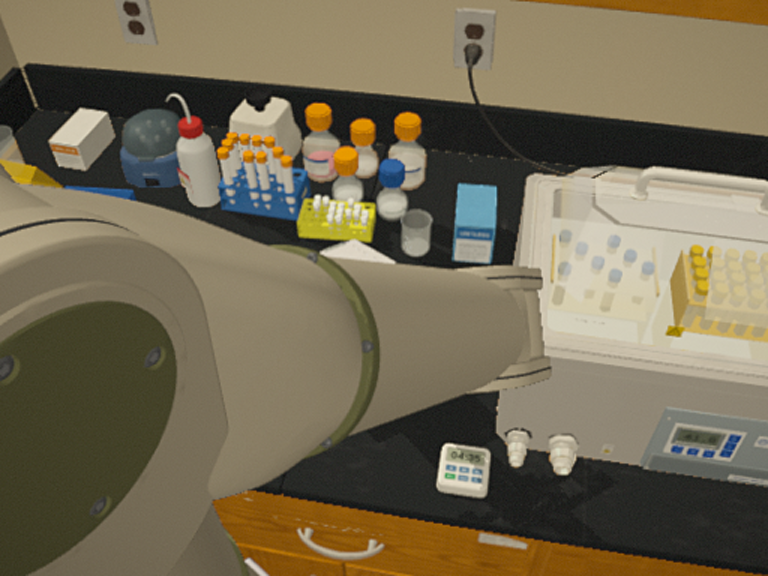

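View pics/side3.png

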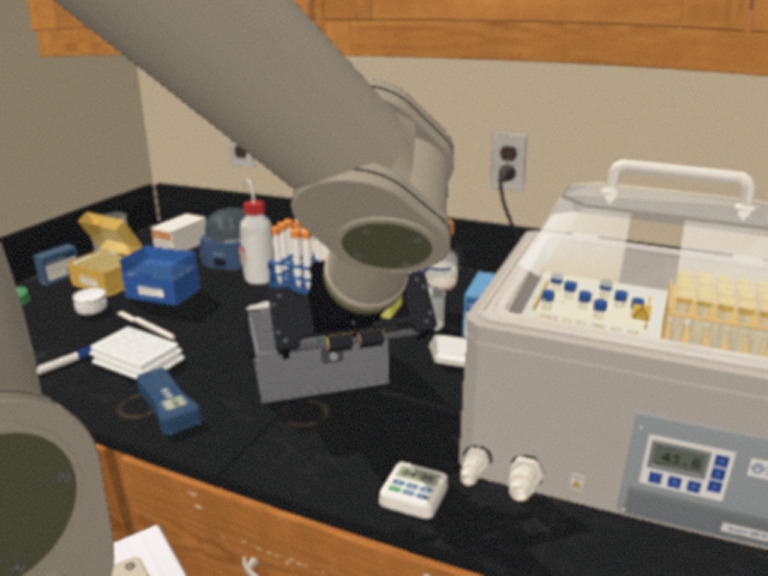

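View pics/w3.png

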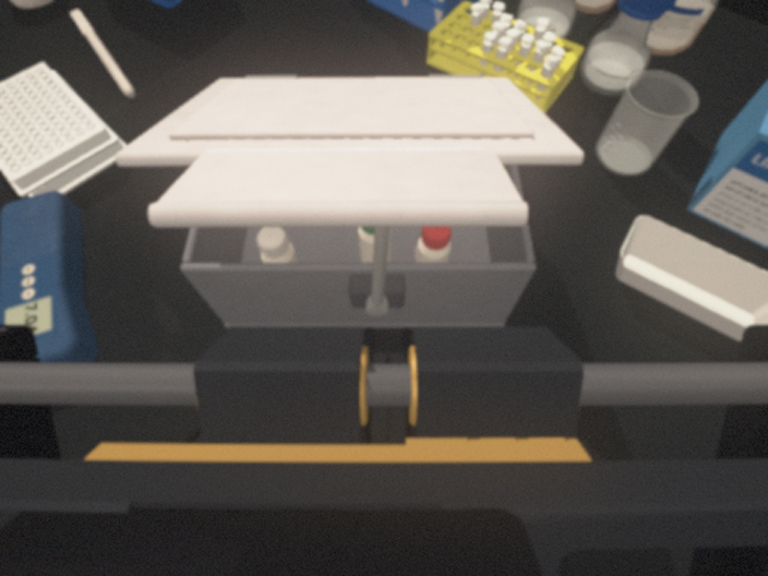

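```bash
cat > ovw.py <<'E'
from mv import *
import sys
def ovw(fn,a=0.45,th=0.05*-1,name='wrist'):
    segs=[]
    def box(x0,x1,y0,y1,z0,z1):
        for x in(x0,x1):
            for y in(y0,y1): segs.append([[x,y,z0],[x,y,z1]])
        for z in (z0,z1):
            for x in(x0,x1): segs.append([[x,y0,z],[x,y1,z]])
            for y in(y0,y1): segs.append([[x0,y,z],[x1,y,z]])
    box(-70,70,-95,95,0,80); box(-82,-70,-25,5,60,76)
    segs.append([[-87,-10,70],[-87,-10+82*np.sin(th),70+82*np.cos(th)]])
    L=[lidpt(190,-60,6,a),lidpt(190,60,6,a),lidpt(140,60,6,a),lidpt(140,95,6,a),lidpt(0,95,6,a),lidpt(0,-95,6,a),lidpt(140,-95,6,a),lidpt(140,-60,6,a)]
    for i in range(8): segs.append([L[i],L[(i+1)%8]])
    c=viewer.camera(name); im=cv2.resize(c['color'][...,::-1],None,fx=1.5,fy=1.5,interpolation=cv2.INTER_CUBIC).copy()
    def dr(P,col):
        p=proj(c,P)*1.5+.5
        if np.abs(p).max()<5000: cv2.line(im,tuple(map(int,p[0])),tuple(map(int,p[1])),col,1)
    for s in segs: dr(w(s),(0,0,255))
    s=monitor.read_state(); Rm=Ro.from_quat(s['eef_rot']).as_matrix(); p=np.array(s['ee_pos'])
    V=np.array([[x,y,z] for z in (0,.07) for x,y in ((-.0095,-.015),(.0095,-.015),(.0095,.015),(-.0095,.015))])@Rm.T+p
    for i in range(4):
        for A,B in ((i,(i+1)%4),(i+4,(i+1)%4+4),(i,i+4)): dr(V[[A,B]],(0,255,0))
    cv2.imwrite(f'pics/{fn}.png',im); return c
if __name__=='__main__': ovw(sys.argv[1],float(sys.argv[2]),float(sys.argv[3]),sys.argv[4])
E
python3 ovw.py w4 .45 -.05 wrist
```

```text
(no output)
```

View pics/w4.png

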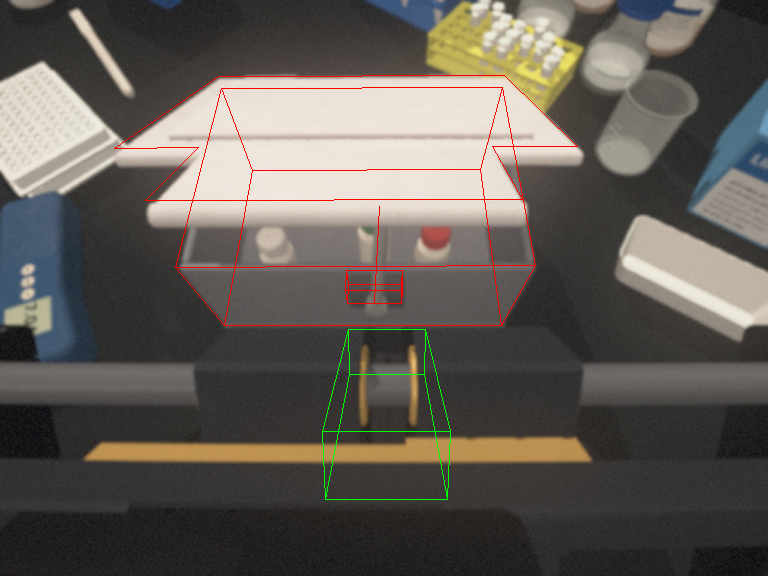

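```bash
cat > fing.py <<'E'
from mv import *
for n in ('wrist','side'):
    c=viewer.camera(n); W=cloud(c); s=monitor.read_state(); Rm=Ro.from_quat(s['eef_rot']).as_matrix(); p=np.array(s['ee_pos'])
    T=(W-p)@Rm; m=~np.isnan(T[...,0])
    for z0 in np.arange(-.04,.08,.01):
        k=m&(T[...,2]>z0)&(T[...,2]<z0+.01)&(abs(T[...,1])<.11)&(abs(T[...,0])<.045)
        if k.sum()>3: print(n,z0.round(3),k.sum(),'x',T[k][:,0].min().round(4),T[k][:,0].max().round(4),'y',np.percentile(T[k][:,1],[2,50,98]).round(4))
    k=(T[...,2]>.0)&(T[...,2]<.08)&(abs(T[...,1])<.05)&(abs(T[...,0])<.045); print(np.argwhere(k)[:3],k.sum())
E
python3 fing.py
```

```text
wrist -0.04 11578 x 0.0009 0.0265 y [-0.055  -0.0003  0.0547]
wrist -0.03 16463 x -0.0111 0.0379 y [-0.0416 -0.0045  0.0323]
wrist -0.02 12060 x -0.0233 0.0379 y [-0.0782  0.0012  0.0796]
wrist -0.01 4546 x -0.0328 0.0377 y [-0.0794  0.0108  0.0804]
wrist 0.0 78 x -0.0341 0.0352 y [-0.0799  0.0055  0.0811]
wrist 0.01 69 x -0.0061 0.0081 y [-0.0046  0.0016  0.0056]
wrist 0.02 521 x -0.008 0.0047 y [-0.0044 -0.0001  0.0054]
wrist 0.03 18 x 0.0089 0.0109 y [-0.0055  0.002   0.0065]
wrist 0.04 233 x -0.0109 0.0109 y [-0.0058  0.0003  0.0069]
wrist 0.05 228 x 0.0083 0.011 y [-0.0075  0.0008  0.0087]
wrist 0.06 193 x 0.0082 0.0108 y [-0.008   0.0003  0.0091]
wrist 0.07 8 x 0.0086 0.0446 y [-0.0057 -0.0024  0.007 ]
[[157 252]
 [157 253]
 [157 254]] 1313
side -0.04 167 x -0.0377 0.0227 y [-0.0955  0.0022  0.0888]
side -0.03 359 x -0.0381 -0.0103 y [-0.0831 -0.0056  0.0797]
side -0.02 275 x -0.0379 -0.0183 y [-0.082   0.0016  0.0796]
side -0.01 43 x -0.0377 -0.0176 y [-0.0862  0.005   0.0836]
side 0.01 5 x -0.0106 -0.0084 y [0.0048 0.0057 0.0077]
[[221 236]
 [221 237]
 [222 235]] 8
```

>>> {"method": "drive_tool", "body": {"plan": [{"x": 0.006,"y": 0.008,"z": 0.006,"rx": 0,"ry": 0,"rz": 0,"fingers": 0.0},{"x": 0.017,"y": 0.0214,"z": 0.019,"rx": 0,"ry": 0,"rz": 0,"fingers": 0.0},{"x": 0.022,"y": 0.023,"z": 0.023,"rx": 0,"ry": 0,"rz": 0,"fingers": 0.0},{"x": 0.028,"y": 0.023,"z": 0.028,"rx": 0,"ry": 0,"rz": 0,"fingers": 0.0},{"x": 0.034,"y": 0.023,"z": 0.034,"rx": 0,"ry": 0,"rz": 0,"fingers": 0.0},{"x": 0.034,"y": 0.023,"z": 0.034,"rx": 0,"ry": 0,"rz": 0,"fingers": 0.0}]}}

```text
time: 6.7
ee_pos: [0.4585, 0.2062, 0.1632]
eef_rot: [0.768, 0.53, 0.295, -0.205]
ft_force: [-0.0, -0.2, -0.4]
width: 0.0002
```

```bash
python3 ovw.py w5 .45 -.05 wrist; python3 - <<'E'
from mv import *
st(); delta(tcp([-82,-20,114],69.5,48),Rt(69.5,48))
snap('side','side5')
E
```

```text
t 6.75 tcp [0.4585 0.2058 0.1632] z [ 0.236  0.627 -0.742] x [0.264 0.694 0.67 ] psi 69.4 beta 47.9
tip case [-83.1 -39.  111.2] q [-0.337  0.064  0.151  2.256 -1.088  0.713  0.272] F [ 0.39 -0.79 -0.99] T [-0.82  0.38 -0.  ] w 0.0002
xyz [ 0.0027 -0.0189 -0.0013] r [ 0.0002 -0.0002 -0.0006] ang 0.3 dist 0.019
```

View pics/w5.png

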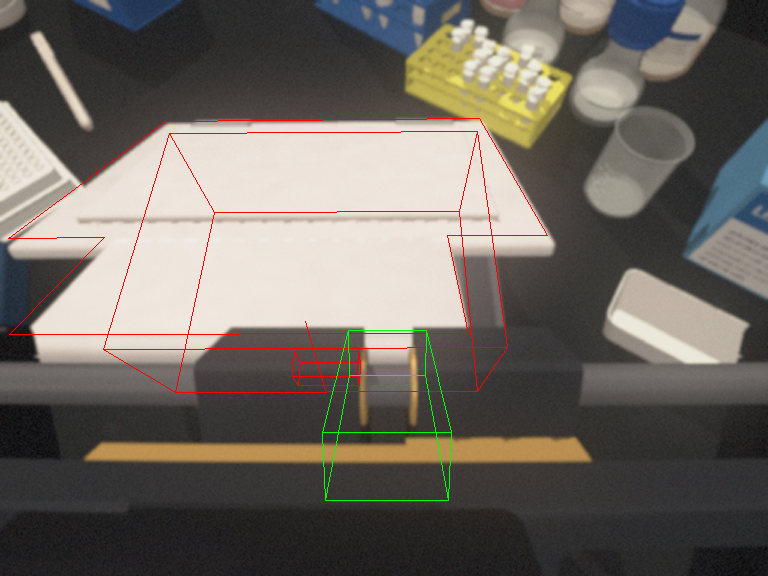

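View pics/side5.png

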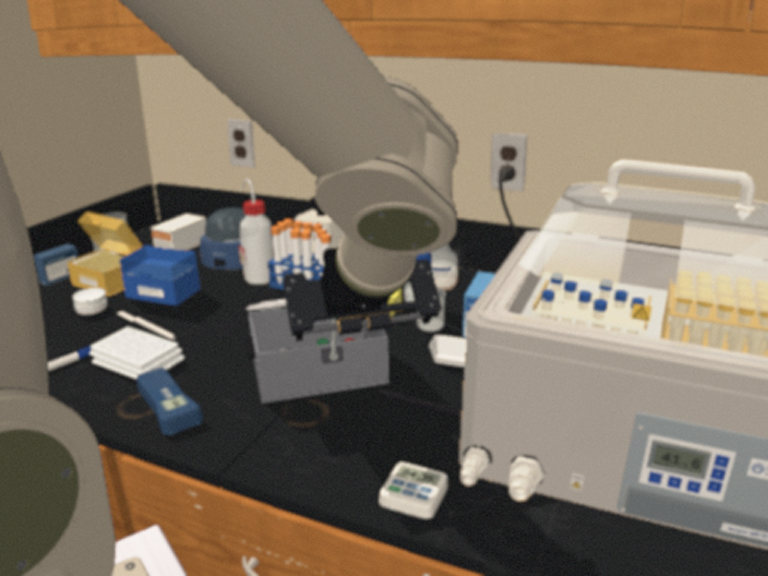

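The finger sits under the right part of the lip. In the side view it is at (365,325), with the prop beside it at (333,345), and the lid is still up. Next I raise it slightly to leave a gap of about 8 mm, then push left in small steps.

>>> {"method": "drive_tool", "body": {"plan": [{"x": 0.002,"y": 0,"z": 0,"rx": 0,"ry": 0,"rz": 0,"fingers": 0.0},{"x": 0.003,"y": -0.005,"z": 0,"rx": 0,"ry": 0,"rz": 0,"fingers": 0.0},{"x": 0.003,"y": -0.01,"z": 0,"rx": 0,"ry": 0,"rz": 0,"fingers": 0.0},{"x": 0.003,"y": -0.014,"z": 0,"rx": 0,"ry": 0,"rz": 0,"fingers": 0.0},{"x": 0.003,"y": -0.018,"z": 0,"rx": 0,"ry": 0,"rz": 0,"fingers": 0.0}]}}

```text
time: 7.42
ee_pos: [0.4427, 0.214, 0.1654]
eef_rot: [0.768, 0.53, 0.295, -0.204]
ft_force: [1.8, -1.2, 0.3]
width: 0.0005
```

```bash
python3 - <<'E'
from mv import *
st(); 
c=snap('side','side6',3)
im=cv2.imread('pics/side6.png'); cv2.imwrite('pics/side6c.png',im[480:980,400:1060])
E
```

```text
t 7.42 tcp [0.4427 0.214  0.1654] z [ 0.237  0.627 -0.742] x [0.264 0.694 0.67 ] psi 69.3 beta 47.9
tip case [-80.9 -21.4 113.4] q [-0.353  0.026  0.135  2.289 -1.086  0.69   0.246] F [ 1.75 -1.2   0.3 ] T [-0.84  0.06 -0.31] w 0.0005
```

View pics/side6c.png

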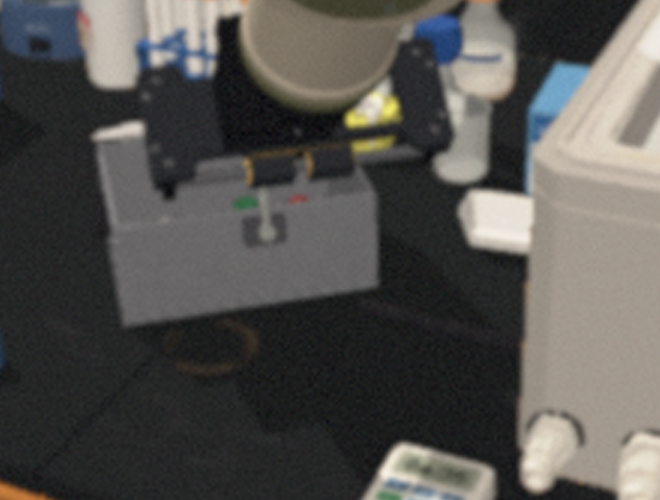

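>>> {"method": "drive_tool", "body": {"plan": [{"x": 0,"y": -0.004,"z": 0,"rx": 0,"ry": 0,"rz": 0,"fingers": 0.0},{"x": 0,"y": -0.008,"z": 0,"rx": 0,"ry": 0,"rz": 0,"fingers": 0.0},{"x": 0,"y": -0.012,"z": 0,"rx": 0,"ry": 0,"rz": 0,"fingers": 0.0}]}}

```text
time: 7.85
ee_pos: [0.4311, 0.2183, 0.1651]
eef_rot: [0.768, 0.53, 0.295, -0.205]
ft_force: [1.4, -0.8, -0.9]
width: 0.0005
```

```bash
python3 - <<'E'
from mv import *
st(); 
E
python3 ovw.py w7 .45 -.05 wrist
python3 - <<'E'
from h import *
c=snap('side','side7',3)
im=cv2.imread('pics/side7.png'); cv2.imwrite('pics/side7c.png',im[480:980,400:1060])
E
```

```text
t 7.85 tcp [0.4311 0.2183 0.1651] z [ 0.236  0.627 -0.742] x [0.264 0.694 0.67 ] psi 69.3 beta 47.9
tip case [-81.   -9.  113.1] q [-3.610e-01  2.000e-03  1.240e-01  2.313e+00 -1.088e+00  6.760e-01
  2.340e-01] F [ 1.4  -0.75 -0.91] T [-0.89  0.2  -0.14] w 0.0005
```

View pics/side7c.png

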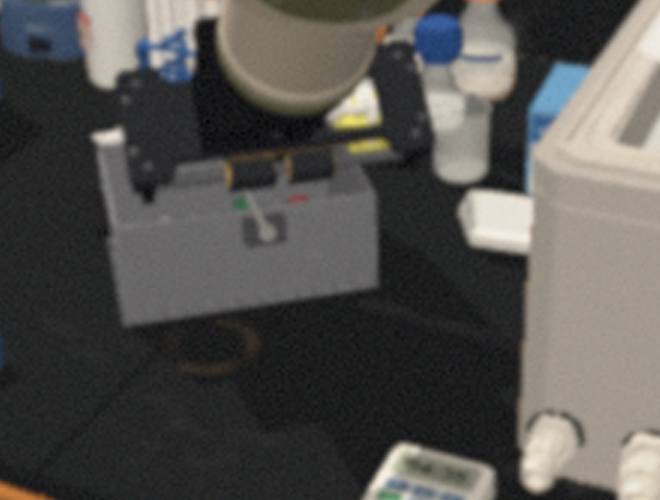

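View pics/w7.png

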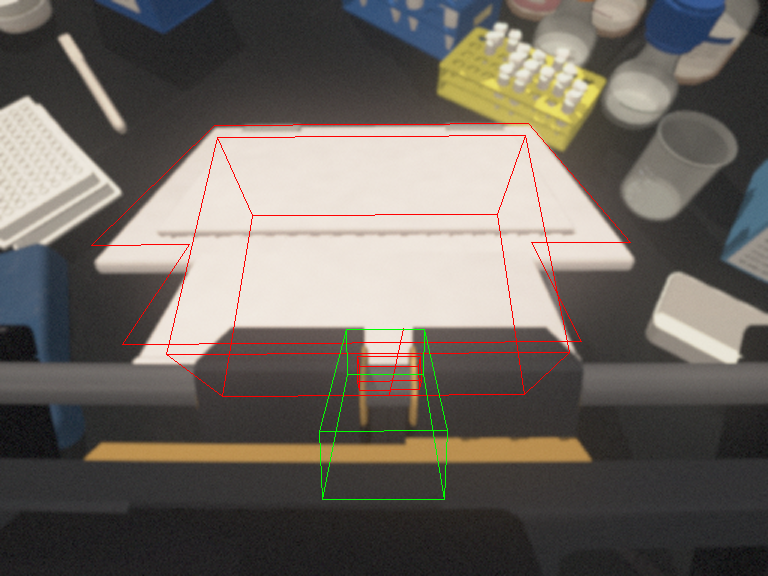

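>>> {"method": "drive_tool", "body": {"plan": [{"x": 0,"y": -0.004,"z": 0,"rx": 0,"ry": 0,"rz": 0,"fingers": 0.0},{"x": 0,"y": -0.008,"z": 0,"rx": 0,"ry": 0,"rz": 0,"fingers": 0.0},{"x": 0,"y": -0.012,"z": 0,"rx": 0,"ry": 0,"rz": 0,"fingers": 0.0},{"x": 0,"y": -0.012,"z": 0,"rx": 0,"ry": 0,"rz": 0,"fingers": 0.0}]}}

```text
time: 8.45
ee_pos: [0.4196, 0.2227, 0.1651]
eef_rot: [0.768, 0.53, 0.295, -0.205]
ft_force: [-1.5, -1.5, -0.8]
width: 0.0002
```

```bash
python3 - <<'E'
from mv import *
st(); 
E
python3 ovw.py w8 .40 .5 wrist
python3 - <<'E'
from h import *
c=snap('side','side8',3)
im=cv2.imread('pics/side8.png'); cv2.imwrite('pics/side8c.png',im[480:980,400:1060])
E
```

```text
t 8.45 tcp [0.4196 0.2227 0.1651] z [ 0.236  0.627 -0.742] x [0.264 0.694 0.67 ] psi 69.4 beta 47.9
tip case [-80.9   3.4 113.1] q [-0.369 -0.022  0.112  2.336 -1.089  0.662  0.221] F [-1.48 -1.47 -0.83] T [-1.06  0.57  0.21] w 0.0002
```

View pics/side8c.png

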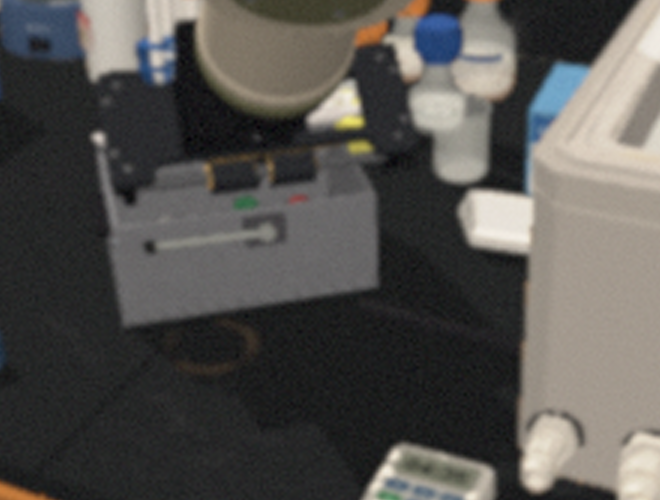

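View pics/w8.png

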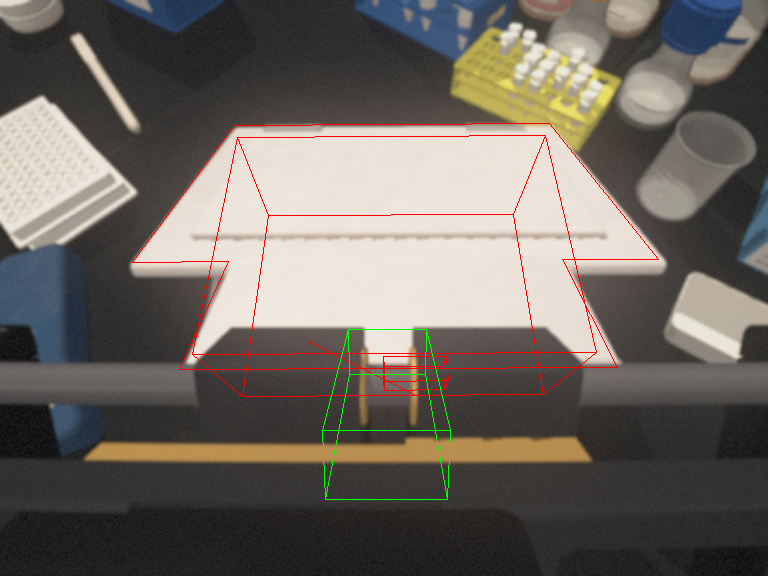

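```bash
python3 - <<'E'
import numpy as np
b=np.radians(47.9); d=np.array([np.cos(b),-np.sin(b)]); n=np.array([np.sin(b),np.cos(b)])
bead=lambda a:np.array(lp(a)); lp=lambda a:(70-190*np.cos(a)+3*np.sin(a),82+190*np.sin(a)+3*np.cos(a))
N=24; A=np.linspace(.40,-0.0,N+1); b0=bead(.40); tip0=np.array([-80.9,113.1])
for i in range(1,N+1):
    a=A[i]; s=49.3-24*min(1,i/12); D=bead(a)-b0
    dx=n@D; dz=d@D-(s-49.3)*0 + (s-49.3)
    tip=tip0+dx*n+dz*d; up=tip+9.5*n; lo=tip-9.5*n
    print(i,a.round(3),'x',round(dx/1000,4),'z',round(dz/1000,4),'tip',tip.round(1),'up',up.round(1),'lo',lo.round(1))
E
```

```text
1 0.383 x -0.0029 z -0.0007 tip [-83.5 111.7] up [-76.4 118. ] lo [-90.5 105.3]
2 0.367 x -0.0057 z -0.0013 tip [-86.  110.2] up [-79.  116.6] lo [-93.1 103.9]
3 0.35 x -0.0086 z -0.0019 tip [-88.5 108.8] up [-81.5 115.1] lo [-95.6 102.4]
4 0.333 x -0.0114 z -0.0025 tip [-91.  107.3] up [-83.9 113.7] lo [-98.  100.9]
5 0.317 x -0.0142 z -0.0029 tip [-93.4 105.8] up [-86.3 112.2] lo [-100.4   99.4]
6 0.3 x -0.0169 z -0.0034 tip [-95.7 104.3] up [-88.7 110.6] lo [-102.8   97.9]
7 0.283 x -0.0197 z -0.0038 tip [-98.  102.7] up [-91.  109.1] lo [-105.1   96.4]
8 0.267 x -0.0224 z -0.0042 tip [-100.3  101.2] up [-93.2 107.6] lo [-107.3   94.8]
9 0.25 x -0.0251 z -0.0045 tip [-102.5   99.6] up [-95.4 106. ] lo [-109.5   93.2]
10 0.233 x -0.0277 z -0.0047 tip [-104.6   98. ] up [-97.6 104.4] lo [-111.7   91.7]
11 0.217 x -0.0303 z -0.005 tip [-106.7   96.4] up [-99.7 102.8] lo [-113.8   90.1]
12 0.2 x -0.0329 z -0.0051 tip [-108.8   94.8] up [-101.7  101.2] lo [-115.8   88.5]
13 0.183 x -0.0355 z -0.0033 tip [-109.4   91.7] up [-102.4   98.1] lo [-116.5   85.4]
14 0.167 x -0.038 z -0.0014 t
[... 207 characters left out ...]
o [-118.1   76. ]
17 0.117 x -0.0454 z 0.0046 tip [-111.5   79.3] up [-104.5   85.6] lo [-118.6   72.9]
18 0.1 x -0.0478 z 0.0067 tip [-111.9   76.1] up [-104.9   82.5] lo [-119.    69.7]
19 0.083 x -0.0502 z 0.0088 tip [-112.2   73. ] up [-105.2   79.3] lo [-119.3   66.6]
20 0.067 x -0.0525 z 0.0109 tip [-112.5   69.8] up [-105.5   76.2] lo [-119.6   63.4]
21 0.05 x -0.0548 z 0.0131 tip [-112.8   66.6] up [-105.7   73. ] lo [-119.8   60.3]
22 0.033 x -0.057 z 0.0153 tip [-113.    63.5] up [-105.9   69.9] lo [-120.    57.1]
23 0.017 x -0.0593 z 0.0176 tip [-113.1   60.3] up [-106.    66.7] lo [-120.1   54. ]
24 -0.0 x -0.0614 z 0.0199 tip [-113.2   57.2] up [-106.1   63.5] lo [-120.2   50.8]
```

The prop lies folded to the left in the side crop, from (265,232) to (150,245). In the wrist view the lid rests on the finger at about 0.40 rad, as the 0.40 overlay matches. Next I lower it while drawing the finger out so it clears the prop.

>>> {"method": "drive_tool", "body": {"plan": [{"x": -0.002,"y": 0,"z": -0.0005,"rx": 0,"ry": 0,"rz": 0,"fingers": 0.0},{"x": -0.005,"y": 0,"z": -0.0012,"rx": 0,"ry": 0,"rz": 0,"fingers": 0.0},{"x": -0.008,"y": 0,"z": -0.0018,"rx": 0,"ry": 0,"rz": 0,"fingers": 0.0},{"x": -0.011,"y": 0,"z": -0.0024,"rx": 0,"ry": 0,"rz": 0,"fingers": 0.0},{"x": -0.014,"y": 0,"z": -0.0029,"rx": 0,"ry": 0,"rz": 0,"fingers": 0.0},{"x": -0.017,"y": 0,"z": -0.0034,"rx": 0,"ry": 0,"rz": 0,"fingers": 0.0},{"x": -0.02,"y": 0,"z": -0.0038,"rx": 0,"ry": 0,"rz": 0,"fingers": 0.0},{"x": -0.0225,"y": 0,"z": -0.0042,"rx": 0,"ry": 0,"rz": 0,"fingers": 0.0},{"x": -0.025,"y": 0,"z": -0.0045,"rx": 0,"ry": 0,"rz": 0,"fingers": 0.0},{"x": -0.0277,"y": 0,"z": -0.0047,"rx": 0,"ry": 0,"rz": 0,"fingers": 0.0},{"x": -0.0303,"y": 0,"z": -0.005,"rx": 0,"ry": 0,"rz": 0,"fingers": 0.0},{"x": -0.0329,"y": 0,"z": -0.0051,"rx": 0,"ry": 0,"rz": 0,"fingers": 0.0}]}}

```text
time: 10.05
ee_pos: [0.4103, 0.1964, 0.1469]
eef_rot: [0.768, 0.53, 0.295, -0.205]
ft_force: [-0.2, -0.4, -1.9]
width: 0.0007
```

```bash
python3 - <<'E'
from mv import *
st(); 
E
python3 ovw.py w9 .20 1.55 wrist
python3 - <<'E'
from h import *
c=snap('side','side9',3)
im=cv2.imread('pics/side9.png'); cv2.imwrite('pics/side9c.png',im[480:980,400:1060])
E
```

```text
t 10.05 tcp [0.4103 0.1964 0.1469] z [ 0.236  0.627 -0.742] x [0.264 0.694 0.67 ] psi 69.3 beta 47.9
tip case [-108.8    2.8   95. ] q [-0.331 -0.01   0.142  2.377 -1.129  0.683  0.332] F [-0.17 -0.38 -1.89] T [-1.03  0.4  -0.01] w 0.0007
```

View pics/side9c.png

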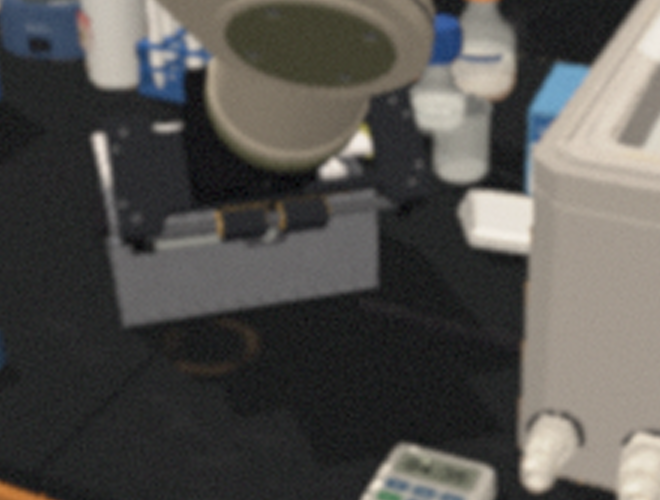

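View pics/w9.png

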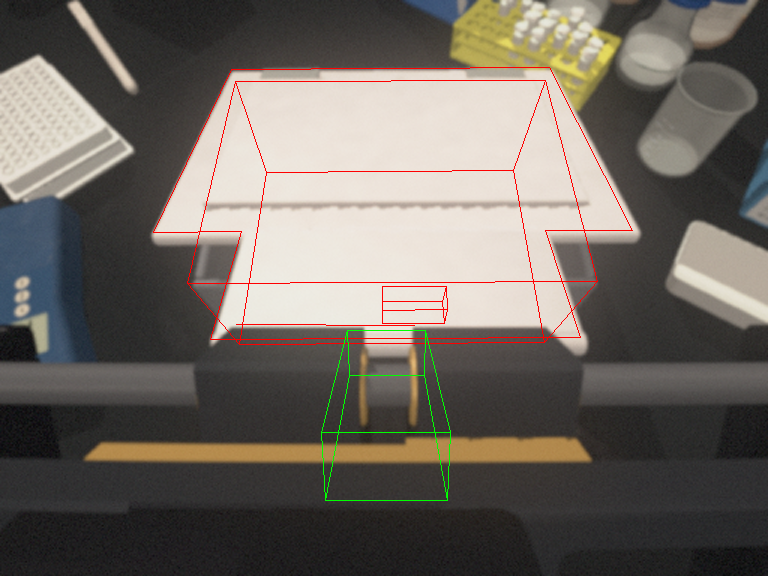

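>>> {"method": "drive_tool", "body": {"plan": [{"x": -0.002,"y": 0,"z": 0.0014,"rx": 0,"ry": 0,"rz": 0,"fingers": 0.0},{"x": -0.0045,"y": 0,"z": 0.0033,"rx": 0,"ry": 0,"rz": 0,"fingers": 0.0},{"x": -0.007,"y": 0,"z": 0.0052,"rx": 0,"ry": 0,"rz": 0,"fingers": 0.0},{"x": -0.0095,"y": 0,"z": 0.0072,"rx": 0,"ry": 0,"rz": 0,"fingers": 0.0},{"x": -0.012,"y": 0,"z": 0.0093,"rx": 0,"ry": 0,"rz": 0,"fingers": 0.0},{"x": -0.0149,"y": 0,"z": 0.0118,"rx": 0,"ry": 0,"rz": 0,"fingers": 0.0}]}}

```text
time: 10.9
ee_pos: [0.4092, 0.1935, 0.128]
eef_rot: [0.768, 0.53, 0.295, -0.204]
ft_force: [0.0, -2.5, -1.4]
width: 0.0004
```

```bash
python3 - <<'E'
from mv import *
st(); 
E
python3 ovw.py w10 .10 1.55 wrist
```

```text
t 10.9 tcp [0.4092 0.1935 0.128 ] z [ 0.236  0.627 -0.742] x [0.264 0.694 0.67 ] psi 69.3 beta 47.9
tip case [-111.9    2.8   76. ] q [-0.32   0.033  0.14   2.391 -1.196  0.67   0.422] F [ 0.03 -2.48 -1.37] T [-1.37  0.54 -0.02] w 0.0004
```

View pics/w10.png

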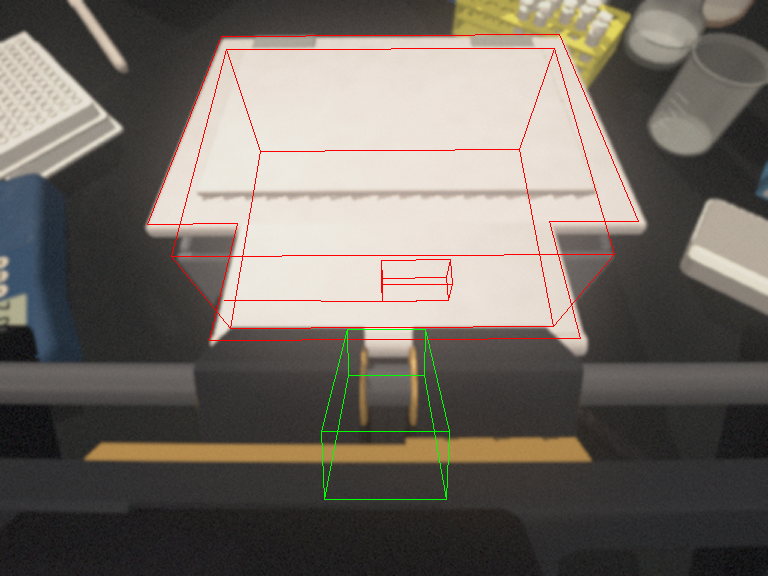

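```bash
cat > t2.py <<'E'
import numpy as np
def dn(be): b=np.radians(be); return np.array([np.cos(b),-np.sin(b)]),np.array([np.sin(b),np.cos(b)])
lp=lambda a:np.array((70-190*np.cos(a)+3*np.sin(a),82+190*np.sin(a)+3*np.cos(a)))
d0,n0=dn(47.9); T0=np.array([-111.9,76.0])-70*d0
off=None
for i in range(0,11):
    a=.1-.1*i/8; be=47.9+6*i/10; s=25.3; d,n=dn(be)
    b=lp(max(a,0)); b[1]+= 0 if a>=0 else 190*a
    tip=b-13.6*n+s*d; T=tip-70*d
    if off is None: off=T0-T; print('off',off.round(2))
    D=T+off-T0; print(i,round(a,3),'x',round(D@n0/1e3,4),'z',round(D@d0/1e3,4),'ry',round(-(be-47.9)/360,4),'tip',(tip+off).round(1),'upcorner',(tip+off+9.5*n).round(1))
E
python3 t2.py
python3 - <<'E'
import sys; sys.path.insert(0,'.')
from ik import *
q0=np.array([-0.32,0.033,0.14,2.391,-1.196,0.67,0.422])
for be,tip in ((47.9,[-111.9,2.8,76]),(47.9,[-113,2.8,57]),(53.9,[-116,2.8,53]),(53.9,[-140,2.8,90])):
    for s in ik(tcp(tip,69.3,be),Rt(69.3,be),n=1,qs=[q0],fix=.005): print(be,tip,s.round(3))
E
```

```text
off [-0.02 -0.06]
0 0.1 x 0.0 z 0.0 ry -0.0 tip [-111.9   76. ] upcorner [-104.9   82.4]
1 0.088 x -0.0013 z 0.0014 ry -0.0017 tip [-112.5   73.6] upcorner [-105.3   79.9]
2 0.075 x -0.0026 z 0.0029 ry -0.0033 tip [-113.    71.1] upcorner [-105.8   77.4]
3 0.062 x -0.0039 z 0.0044 ry -0.005 tip [-113.5   68.7] upcorner [-106.2   74.9]
4 0.05 x -0.0051 z 0.0059 ry -0.0067 tip [-113.9   66.3] upcorner [-106.6   72.3]
5 0.038 x -0.0063 z 0.0075 ry -0.0083 tip [-114.4   63.8] upcorner [-107.    69.8]
6 0.025 x -0.0075 z 0.009 ry -0.01 tip [-114.8   61.4] upcorner [-107.3   67.3]
7 0.012 x -0.0087 z 0.0106 ry -0.0117 tip [-115.2   59. ] upcorner [-107.7   64.8]
8 0.0 x -0.0098 z 0.0122 ry -0.0133 tip [-115.5   56.6] upcorner [-107.9   62.3]
9 -0.012 x -0.011 z 0.0139 ry -0.015 tip [-115.8   54.1] upcorner [-108.2   59.8]
10 -0.025 x -0.0121 z 0.0156 ry -0.0167 tip [-116.1   51.7] upcorner [-108.4   57.3]
47.9 [-111.9, 2.8, 76] [-0.307  0.052  0.138  2.378 -1.202  0.676  0.437]
47.9 [-113, 2.8, 57] [-0.202  0.103  0.034  2.382 -1.265  0.655  0.522]
53.9 [-140, 2.8, 90] [-0.301 -0.037  0.123  2.357 -0.914  0.686  0.15 ]
```

>>> {"method": "drive_tool", "body": {"plan": [{"x": -0.001,"y": 0,"z": 0.0011,"rx": 0,"ry": -0.0013,"rz": 0,"fingers": 0.0},{"x": -0.0026,"y": 0,"z": 0.0029,"rx": 0,"ry": -0.0033,"rz": 0,"fingers": 0.0},{"x": -0.0039,"y": 0,"z": 0.0044,"rx": 0,"ry": -0.005,"rz": 0,"fingers": 0.0},{"x": -0.0051,"y": 0,"z": 0.0059,"rx": 0,"ry": -0.0067,"rz": 0,"fingers": 0.0},{"x": -0.0063,"y": 0,"z": 0.0075,"rx": 0,"ry": -0.0083,"rz": 0,"fingers": 0.0},{"x": -0.0075,"y": 0,"z": 0.009,"rx": 0,"ry": -0.01,"rz": 0,"fingers": 0.0},{"x": -0.0087,"y": 0,"z": 0.0106,"rx": 0,"ry": -0.0117,"rz": 0,"fingers": 0.0},{"x": -0.0093,"y": 0,"z": 0.0114,"rx": 0,"ry": -0.0125,"rz": 0,"fingers": 0.0}]}}

```text
time: 11.95
ee_pos: [0.4095, 0.1943, 0.1134]
eef_rot: [0.779, 0.538, 0.264, -0.183]
ft_force: [0.2, -4.4, -1.8]
width: 0.0007
```

```bash
python3 - <<'E'
from mv import *
st(); 
E
python3 ovw.py w11 .01 1.55 wrist
```

```text
t 11.95 tcp [0.4095 0.1943 0.1134] z [ 0.215  0.57  -0.793] x [0.282 0.741 0.609] psi 69.4 beta 52.5
tip case [-115.3    2.9   57.9] q [-0.348  0.051  0.124  2.373 -1.092  0.617  0.304] F [ 0.15 -4.36 -1.76] T [-1.5   0.45 -0.09] w 0.0007
```

View pics/w11.png

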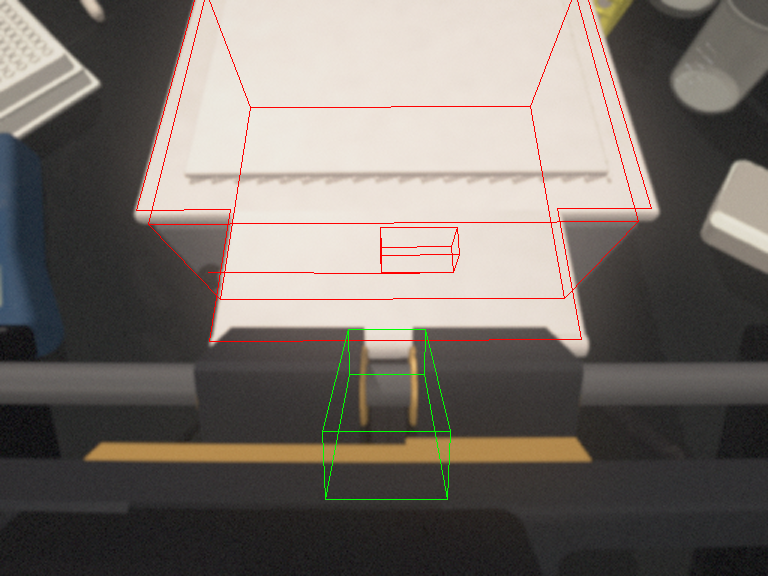

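>>> {"method": "drive_tool", "body": {"plan": [{"x": -0.0006,"y": 0,"z": 0.0008,"rx": 0,"ry": 0,"rz": 0,"fingers": 0.0},{"x": -0.0012,"y": 0,"z": 0.0016,"rx": 0,"ry": 0,"rz": 0,"fingers": 0.0},{"x": -0.0018,"y": 0,"z": 0.0024,"rx": 0,"ry": 0,"rz": 0,"fingers": 0.0},{"x": -0.0024,"y": 0,"z": 0.0032,"rx": 0,"ry": 0,"rz": 0,"fingers": 0.0},{"x": -0.003,"y": 0,"z": 0.004,"rx": 0,"ry": 0,"rz": 0,"fingers": 0.0},{"x": -0.0042,"y": 0,"z": 0.0055,"rx": 0,"ry": 0,"rz": 0,"fingers": 0.0},{"x": -0.0052,"y": 0,"z": 0.0065,"rx": 0,"ry": 0,"rz": 0,"fingers": 0.0}]}}

```text
time: 12.88
ee_pos: [0.4094, 0.1947, 0.1054]
eef_rot: [0.779, 0.538, 0.265, -0.184]
ft_force: [-1.2, -1.2, -0.3]
width: 0.0003
```

```bash
python3 - <<'E'
from mv import *
st(); 
E
python3 ovw.py w12 .0 1.55 wrist
python3 - <<'E'
from ik import *
q0=np.array([-0.348,0.051,0.124,2.373,-1.092,0.617,0.304])
for be,tip in ((52.5,[-150,3,50]),(52.5,[-165,3,60]),(52.5,[-165,3,150]),(52.5,[-165,3,230])):
    print(be,tip,[s.round(3) for s in ik(tcp(tip,69.4,be),Rt(69.4,be),n=1,qs=[q0],fix=.005)])
E
```

```text
t 12.88 tcp [0.4094 0.1947 0.1054] z [ 0.215  0.571 -0.792] x [0.281 0.741 0.61 ] psi 69.4 beta 52.4
tip case [-114.9    3.1   50. ] q [-0.344  0.072  0.121  2.377 -1.127  0.609  0.345] F [-1.17 -1.2  -0.32] T [-0.79  0.34  0.  ] w 0.0003
52.5 [-150, 3, 50] []
52.5 [-165, 3, 60] [array([-0.356,  0.018,  0.27 ,  2.408, -1.047,  0.693,  0.382])]
52.5 [-165, 3, 150] [array([-0.101, -0.169,  0.005,  2.328, -0.818,  0.845,  0.063])]
52.5 [-165, 3, 230] [array([-0.084, -0.281, -0.011,  2.228, -0.71 ,  1.002, -0.119])]
```

View pics/w12.png

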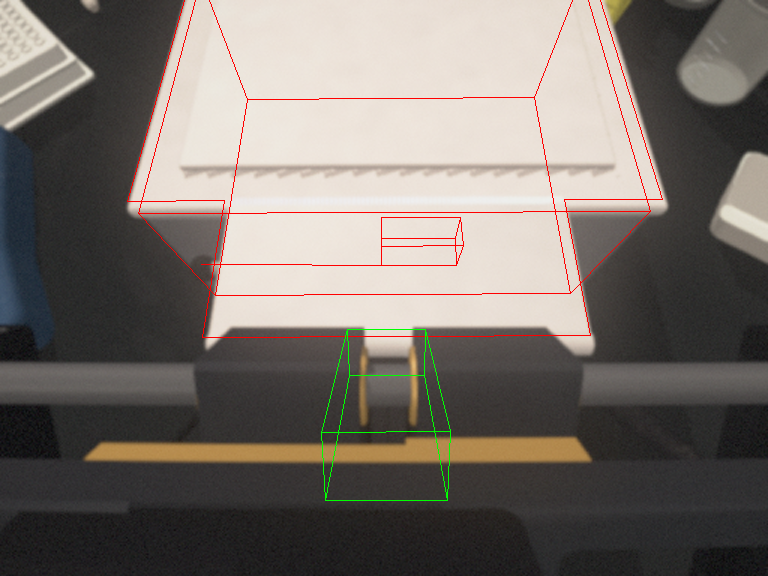

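>>> {"method": "drive_tool", "body": {"plan": [{"x": -0.004,"y": 0,"z": -0.003,"rx": 0,"ry": 0,"rz": 0,"fingers": 0.0},{"x": -0.0119,"y": 0,"z": -0.0092,"rx": 0,"ry": 0,"rz": 0,"fingers": 0.0},{"x": -0.0198,"y": 0,"z": -0.0153,"rx": 0,"ry": 0,"rz": 0,"fingers": 0.0},{"x": -0.0277,"y": 0,"z": -0.0214,"rx": 0,"ry": 0,"rz": 0,"fingers": 0.0},{"x": -0.0335,"y": 0,"z": -0.0384,"rx": 0,"ry": 0,"rz": 0,"fingers": 0.0},{"x": -0.0213,"y": 0,"z": -0.0543,"rx": 0,"ry": 0,"rz": 0,"fingers": 0.0},{"x": -0.003,"y": 0,"z": -0.078,"rx": 0,"ry": 0,"rz": 0,"fingers": 0.0},{"x": 0.0154,"y": 0,"z": -0.1018,"rx": 0,"ry": 0,"rz": 0,"fingers": 0.0},{"x": 0.0336,"y": 0,"z": -0.1255,"rx": 0,"ry": 0,"rz": 0,"fingers": 0.0},{"x": 0.0336,"y": 0,"z": -0.1255,"rx": 0,"ry": 0,"rz": 0,"fingers": 0.0}]}}

```text
time: 14.18
ee_pos: [0.3927, 0.1469, 0.2273]
eef_rot: [0.779, 0.538, 0.266, -0.183]
ft_force: [1.1, -0.2, 0.2]
width: 0.0005
```

```bash
python3 - <<'E'
from mv import *
st(); 
snap('scene','s13')
for n in ('scene','side'):
    if n=='side': c=snap('side','side13')
    for l in ['timer','reservoir','marker_1','beaker_2','tube_rack_micro','lid','prop']:
        print(n,l,[(np.round(d['centre'],3),round(d['confidence'],2)) for d in nets.find_in(l,n)][:1])
E
python3 ovw.py w13 .0 1.55 wrist
```

```text
t 14.18 tcp [0.3927 0.1469 0.2273] z [ 0.219  0.571 -0.791] x [0.28  0.74  0.611] psi 69.0 beta 52.3
tip case [-165.4    1.7  171.9] q [-0.172 -0.221  0.07   2.314 -0.765  0.877 -0.01 ] F [ 1.1  -0.16  0.19] T [-0.78  0.32 -0.07] w 0.0005
scene timer [(array([0.408, 0.025, 0.016]), 0.93)]
scene reservoir []
scene marker_1 []
scene beaker_2 [(array([0.701, 0.349, 0.051]), 0.88)]
scene tube_rack_micro [(array([0.647, 0.477, 0.028]), 0.8)]
scene lid [(array([0.494, 0.386, 0.09 ]), 0.61)]
scene prop []
side timer [(array([0.404, 0.02 , 0.018]), 0.96)]
side reservoir [(array([0.651, 0.239, 0.018]), 0.87)]
side marker_1 [(array([0.528, 0.16 , 0.008]), 0.67)]
side beaker_2 [(array([0.689, 0.326, 0.041]), 0.63)]
side tube_rack_micro [(array([0.667, 0.429, 0.019]), 0.46)]
side lid [(array([0.434, 0.285, 0.089]), 0.89)]
side prop [(array([0.527, 0.163, 0.008]), 0.31)]
```

View pics/w13.png

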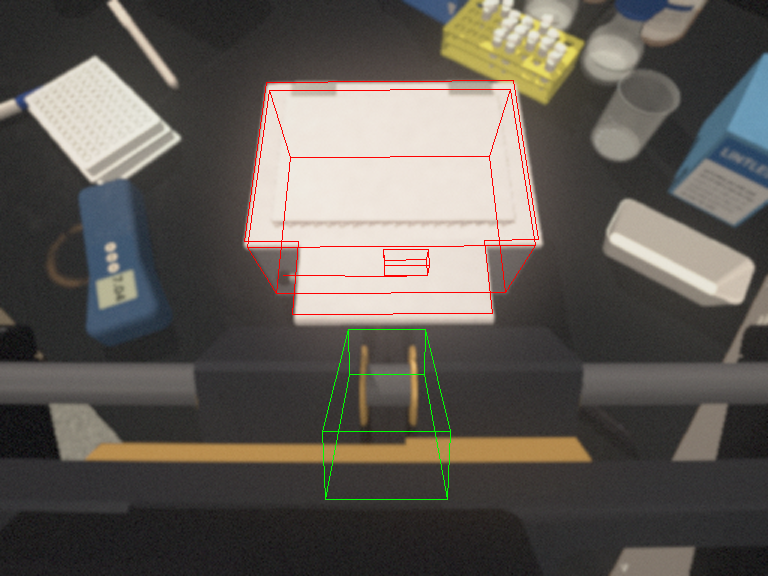

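View pics/side13.png

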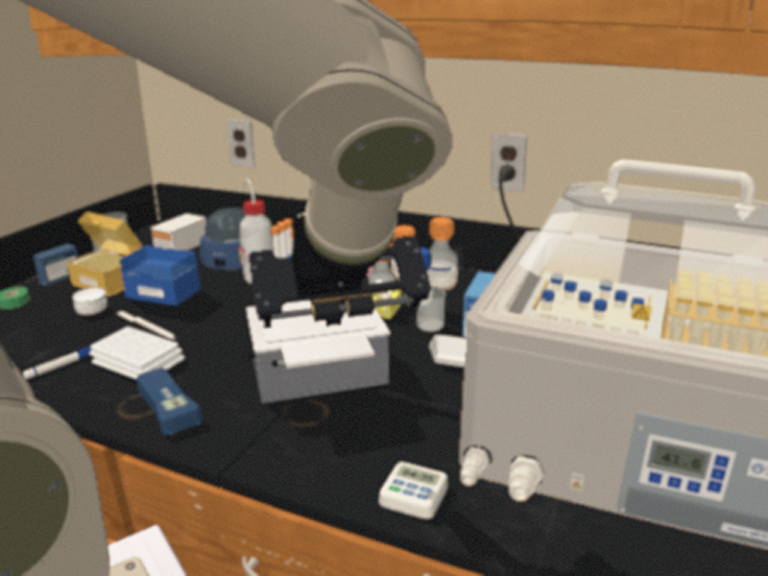

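The lid matches the 0 rad overlay in the wrist view, with its front edge at about (395,318), and the bystanders are where they were. I'll check the lid tilt from depth before handing in.

```bash
python3 - <<'E'
from mv import *
c=viewer.camera('wrist'); W=cloud(c); P=((W-C0)@RC*1000).reshape(-1,3); P=P[~np.isnan(P[:,0])]
for x0 in range(-110,70,30):
    k=(abs(P[:,1])<55)&(P[:,0]>x0)&(P[:,0]<x0+20)&(P[:,2]>70)&(P[:,2]<120); print(x0,k.sum(),np.median(P[k,2]).round(1) if k.sum() else None)
st()
E
```

```text
-110 2308 86.9
-80 2037 86.9
-50 1835 89.6
-20 1638 89.7
10 1452 89.7
40 1145 89.6
t 15.07 tcp [0.3919 0.1474 0.2252] z [ 0.215  0.571 -0.793] x [0.282 0.741 0.61 ] psi 69.4 beta 52.4
tip case [-165.3    3.   169.7] q [-0.174 -0.218  0.07   2.316 -0.766  0.876 -0.01 ] F [-0.29 -0.48 -0.17] T [-0.75  0.35 -0.01] w 0.0006
```

Depth shows the lid level: 89.7 mm across the main panel and 87 mm along the lip, with no tilt. It is shut.

```bash
python3 - <<'E'
from bench import workorder
print(workorder.close_job())
E
```

```text
the job is handed in; nothing more can be done
None
```

The lid is shut, the prop is folded down to the case's left, and the gripper is clear. I handed the job in at about 15 s of the 45 s allowed.

- **Pushing the prop:** I kept the fingers closed and slid them under the right part of the lip, coming in tilted about 48° down. I then pushed the prop over to the case's left with a force of about 2 N. The lid dropped from about 0.45 to 0.40 rad and landed on the finger, well before half way.
- **Lowering the lid:** I lowered it on the finger in small steps, checking at about 0.20, 0.10 and 0.01 rad. The finger took the load throughout and came free once the lid was shut. I then drew back and up.

**Last checks**
- **Lid:** Depth shows it level, with no slope across the panel or along the lip. It matches the fully-shut model in the wrist picture.
- **Prop:** It lay flat to the left in the last picture that showed it whole. With the lid shut, the lip covers all but its tip, so the network could not find it. Its one low-confidence report was really the marker.
- **Bystanders:** The timer, reservoir, marker and beaker are within about 8 mm of where they were first measured, and the tube rack's scene-camera reading agrees too. From the side camera the tube rack read about 20 mm off, because the gripper partly hid it. In the scene view the reservoir and marker were not found, because the arm was in the way.
- **Vials:** They are under the shut lid and could not be seen at the end. Nothing reached into the case.

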